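# Turn the coasters, set out the mugs and start the tea timer

## Task

The coasters were put away upside down in the tray: turn every one over so that it lies flat in the tray with its rimmed dish side up, and stand one mug from the stack upright in the dish of each. Only when every coaster has its mug, start the tea timer: pull its sprung tab out to the raised marker (level with it), hold it there for two seconds and let it spring home. Leave the spice tin and the glass jar beyond the tray where they are.

Things in the scene. Friction and masses are not known exactly. Their poses are not given: they have to be found in the camera images.
- tray: square white plastic tray, fixed, 350 x 350 mm outside, walls 5 mm thick and 18 mm high; origin at the centre of its underside, z up, x and y along its sides; its inner floor is 5 mm above the origin
- stand: fixed steel easel to lean a coaster on while changing grip, 110 x 56 x 67 mm. Origin under its centre, z up. The 40 mm wide, 5 mm thick back rest's upper face, facing up and -x, rises at 45 degrees from the corner (x -35, z 14) for 58 mm to (x 6, z 55); a 24 mm lip, 40 mm wide, rises from the corner at 45 degrees towards -x. Post at x -10 to -2 behind it
- timer: low white slide timer, fixed, case 170 x 74 mm and 26 mm high, origin at the centre of its underside, z up; its slot runs along x, and the tab at home stands at x +50 mm, y 0
- timer_slide (a joint): how far the sprung tab of the timer is pulled from home, in m: 0 home, up to 0.10, moving towards the timer's -x; needs about 2 N at home and 7 N at 0.10; springs home when let go
- tab_top (a point): centre of the top of the timer's black tab, which is 14 mm along the slide, 26 mm across and stands 40 mm above the case (top 67 mm above the table)
- marker: small fixed raised dark steel marker on the timer's case beside the slot (at timer y +29 mm), 5 mm along the slide, 12 mm across, 10 mm high; origin at the centre of its underside, x parallel to the slide; it shows how far the tab is to be pulled
- coaster0: grey hard silicone coaster, 92 (x) x 64 (y) x 11 mm, may be absent. One face is a dish 3 mm deep in a rim 4 mm wide (opening 84 x 56 mm); the back has two cross ribs 10 mm wide, 2 mm high. Origin: centre of the dish face, level with the rim's top; dish floor at z +3 mm, rib tops at z +11 mm. z points out of the back: up while upside down, down once dish side up
- coaster1: grey hard silicone coaster, 92 (x) x 64 (y) x 11 mm, may be absent. One face is a dish 3 mm deep in a rim 4 mm wide (opening 84 x 56 mm); the back has two cross ribs 10 mm wide, 2 mm high. Origin: centre of the dish face, level with the rim's top; dish floor at z +3 mm, rib tops at z +11 mm. z points out of the back: up while upside down, down once dish side up
- coaster2: grey hard silicone coaster, 92 (x) x 64 (y) x 11 mm, may be absent. One face is a dish 3 mm deep in a rim 4 mm wide (opening 84 x 56 mm); the back has two cross ribs 10 mm wide, 2 mm high. Origin: centre of the dish face, level with the rim's top; dish floor at z +3 mm, rib tops at z +11 mm. z points out of the back: up while upside down, down once dish side up
- coaster3: grey hard silicone coaster, 92 (x) x 64 (y) x 11 mm, may be absent. One face is a dish 3 mm deep in a rim 4 mm wide (opening 84 x 56 mm); the back has two cross ribs 10 mm wide, 2 mm high. Origin: centre of the dish face, level with the rim's top; dish floor at z +3 mm, rib tops at z +11 mm. z points out of the back: up while upside down, down once dish side up
- mug0: green ceramic mug, 66 mm outside diameter, 75 mm tall, wall 4 mm, 0.18 kg, with a narrower foot of 45 mm diameter and 12 mm height; the handle sticks out 24 mm towards its +y, 26 to 64 mm up. Origin at the centre of the foot's underside, z up. The mugs start in one stack, each foot inside the mug below, 63 mm apart, mug2 on top
- mug1: green ceramic mug, 66 mm outside diameter, 75 mm tall, wall 4 mm, 0.18 kg, with a narrower foot of 45 mm diameter and 12 mm height; the handle sticks out 24 mm towards its +y, 26 to 64 mm up. Origin at the centre of the foot's underside, z up. The mugs start in one stack, each foot inside the mug below, 63 mm apart, mug2 on top
- mug2: green ceramic mug, 66 mm outside diameter, 75 mm tall, wall 4 mm, 0.18 kg, with a narrower foot of 45 mm diameter and 12 mm height; the handle sticks out 24 mm towards its +y, 26 to 64 mm up. Origin at the centre of the foot's underside, z up. The mugs start in one stack, each foot inside the mug below, 63 mm apart, mug2 on top
- spice_tin: round steel spice tin with a snap latch, 68 mm wide, 46 mm tall, a bystander; origin under its centre
- jar: glass jar, 80 mm wide, 110 mm tall, a bystander; origin under its centre
Not all that is in view belongs to the job. Leave any red or yellow look-alike of the coaster2 alone.

How it is judged:
On the way, in this order (a step that is already met when the one before it is completed fails the run):
1. every coaster lies dish side up in the tray with a mug standing in it (angle between each of coaster0, coaster1, coaster2, coaster3's own z axis and vertical above 3.04 rad and x of coaster0 in the frame of tray between -0.14 and 0.14 m and y of coaster0 in the frame of tray between -0.14 and 0.14 m and z of each of coaster0, coaster1, coaster2, coaster3 in the frame of tray below 0.02 m and ((horizontal distance between mug0 and coaster0 below 0.025 m and z of mug0 in the frame of coaster0 between 0.0012 and 0.006 m and angle between mug0's own z axis and vertical below 0.06 rad and linear speed of mug0 below 0.02 m/s) or (horizontal distance between mug1 and coaster0 below 0.025 m and z of mug1 in the frame of coaster0 between 0.0012 and 0.006 m and angle between mug1's own z axis and vertical below 0.06 rad and linear speed of mug1 below 0.02 m/s) or (horizontal distance between mug2 and coaster0 below 0.025 m and z of mug2 in the frame of coaster0 between 0.0012 and 0.006 m and angle between mug2's own z axis and vertical below 0.06 rad and linear speed of mug2 below 0.02 m/s)) and x of coaster1 in the frame of tray between -0.14 and 0.14 m and y of coaster1 in the frame of tray between -0.14 and 0.14 m and ((horizontal distance between mug0 and coaster1 below 0.025 m and z of mug0 in the frame of coaster1 between 0.0012 and 0.006 m and angle between mug0's own z axis and vertical below 0.06 rad and linear speed of mug0 below 0.02 m/s) or (horizontal distance between mug1 and coaster1 below 0.025 m and z of mug1 in the frame of coaster1 between 0.0012 and 0.006 m and angle between mug1's own z axis and vertical below 0.06 rad and linear speed of mug1 below 0.02 m/s) or (horizontal distance between mug2 and coaster1 below 0.025 m and z of mug2 in the frame of coaster1 between 0.0012 and 0.006 m and angle between mug2's own z axis and vertical below 0.06 rad and linear speed of mug2 below 0.02 m/s)) and x of coaster2 in the frame of tray between -0.14 and 0.14 m and y of coaster2 in the frame of tray between -0.14 and 0.14 m and ((horizontal distance between mug0 and coaster2 below 0.025 m and z of mug0 in the frame of coaster2 between 0.0012 and 0.006 m and angle between mug0's own z axis and vertical below 0.06 rad and linear speed of mug0 below 0.02 m/s) or (horizontal distance between mug1 and coaster2 below 0.025 m and z of mug1 in the frame of coaster2 between 0.0012 and 0.006 m and angle between mug1's own z axis and vertical below 0.06 rad and linear speed of mug1 below 0.02 m/s) or (horizontal distance between mug2 and coaster2 below 0.025 m and z of mug2 in the frame of coaster2 between 0.0012 and 0.006 m and angle between mug2's own z axis and vertical below 0.06 rad and linear speed of mug2 below 0.02 m/s)) and x of coaster3 in the frame of tray between -0.14 and 0.14 m and y of coaster3 in the frame of tray between -0.14 and 0.14 m and ((horizontal distance between mug0 and coaster3 below 0.025 m and z of mug0 in the frame of coaster3 between 0.0012 and 0.006 m and angle between mug0's own z axis and vertical below 0.06 rad and linear speed of mug0 below 0.02 m/s) or (horizontal distance between mug1 and coaster3 below 0.025 m and z of mug1 in the frame of coaster3 between 0.0012 and 0.006 m and angle between mug1's own z axis and vertical below 0.06 rad and linear speed of mug1 below 0.02 m/s) or (horizontal distance between mug2 and coaster3 below 0.025 m and z of mug2 in the frame of coaster3 between 0.0012 and 0.006 m and angle between mug2's own z axis and vertical below 0.06 rad and linear speed of mug2 below 0.02 m/s))), for 0.3 s.
2. the timer's tab is held level with the marker (x of tab_top in the frame of marker between -0.006 and 0.006 m), for 1 s.
At the end, for the whole second after the job is handed in: Every coaster present lies dish side up and level (within 6 degrees) inside the tray, with a mug standing upright in its dish (foot within the rim, within 25 mm of the coaster's middle, at rest), and the timer's tab is back home (within 8 mm) after having been held within 6 mm of the marker for 1 s (all of step 1 and value of joint timer_slide below 0.008 m); the robot touches nothing.
It fails at once if the spice tin or the jar is shifted by more than 3 cm (distance of any of spice_tin, jar from where it was at the start of the episode above 0.03 m).
Of coaster0, coaster1, coaster2, coaster3 only 2 to 3 are there at a start; the rules pass over those that are not, and their reading is None.
At some moment in a run one of coaster0, coaster1, coaster2, coaster3 may be knocked a few centimetres aside while the robot is not near it.
It also fails if it takes over 210 s, if anything falls off the work surface, if the arm or the gripper's body presses on something with over 40 N, if the wrist force passes 120 N, or if a joint passes its speed limit or range.

## Robot

A 7-joint arm with a two-finger parallel gripper is mounted at the origin on the work surface. World frame = base frame: x ahead of the robot, y to its left, z up, the work surface at z = 0. Lengths are in m, angles in rad, forces in N, time in s.
With the tool pointing down it reaches from about 0.4 to 0.875 m from the base axis. Payload 19.3 kg.
Tool frame: the origin (TCP) lies on the centre line of the jaws, within the pads' length; the fingertips stand 14 mm ahead of it and the grasp point (between the pads) lies 5 mm behind it; z points along the fingers, y is the line along which they close (so a half turn about z gives the same grasp; the last joint's range is limited). The gripper opens to 85 mm and grips with 20 to 120 N. Pads are 22 mm wide; open, the fingers measure 114 mm over their backs; the gripper's body (76 mm by 85 mm) begins 54 mm behind the grasp point. The pads swing forward as they close: fully open they stand 13 mm farther back than shut.
Start: joints at [1.17, 0.521, -0.036, 1.599, 0.021, 1.021, -0.113], TCP at [0.203, -0.591, 0.245] pointing down, gripper open.
Joint ranges: [-2.91, 2.91], [-0.3, 2.13], [-1.5, 1.42], [0.17, 2.43], [-1.26, 4.41], [0.16, 1.93], [-2.52, 2.52]. Speed limits (rad/s): [1.89, 1.89, 2.39, 2.39, 3.01, 3.01, 3.01].

## Interface

Orientations are given as [roll, pitch, yaw] about the fixed x, y, z axes, in that order (R = Rz(yaw) Ry(pitch) Rx(roll)).
In Python, from workcell import bot, grab_frame, regions_of gives the robot as it stands. The module is installed in compiled form; this text tells all that it offers.
- The arm moves only by the tool play_rows, never from a script. Its argument "plan" is a list of rows, each a list of 3 entries, a list of its own where there are three numbers: the shift along the tool's x, y, z in units of 2.5 cm (1.0 is 2.5 cm), then the turn, a rotation vector about the tool's x, y, z in units of 0.15 rad (1.0 is 0.15 rad), then the closure, from -1 (fully open) to 1 (shut). In form: [[[tx, ty, tz], [rx, ry, rz], jaw], ...]. A call has 1 to 20 rows; each row shifts and turns the commanded pose from where the row before left it, along the tool's axes as they then stand; what a row does not reach is not made up. A row lasts 1/8 s, in which the tool goes at most 62.5 mm and 10.7 degrees, less where a joint would pass 70% of its speed; a pose out of reach is approached as far as the arm can. A call with a number of a shift or a turn outside -1 to 1 is refused whole. A call with a gripper value outside its range is refused whole. The fingers move at their own pace and stop on an object; "newtons" is the grip in N (left out, the last holds). Time passes only in rows, so rows that do not move let the fingers close. It gives the time, the measured TCP pose, the force, the opening and the grip force at its end, in the units of the state.
- bot.observe(): the state, without advancing time (a new reading comes with each control period).
- grab_frame(name): name is "scene" or "side" or "wrist"; returns a dict with "pixels" (480x640x3 uint8, red, green, blue), "depth" (480x640 float32, m along the optical axis (not along the pixel's ray), 0 where there is no reading), "camera_matrix" (3x3 intrinsics, pixels), "distortion" ([k1, k2, p1, p2, k3] as OpenCV has them; the pictures are not rectified), "R" (3x3) and "t" (3): a world point X has camera coordinates R X + t. Camera axes: x right, y down, z forward; pixel columns grow to the right and rows downward; lengths in m; the calibration is good to about 2 mm. A picture is of the moment at which its call begins.
- bot.job_done(): hands the job in; it is judged then, once.
Trained networks look in the newest picture that a camera, given by its name, has taken for a name from the list of things; names that differ only in an ending like _2 or _b are one class to them, and where a whole thing is asked for, a point or a joint stands for the part that bears it (a point fixed in the world has none). Each returns a list of dicts, best first, with "p" (0 to 1); they miss things now and then, are a little off and sometimes report something else, mostly with a low value. They report only what shows in the picture. A call takes as long as a camera call. They do not tell look-alikes from the thing itself.
- regions_of(thing, camera): "mask" (480x640 bool, what is visible of it) and "box" ([left, top, right, bottom] in pixels, round what is visible of it).
The state is a dict: "clock": time; "qpos": joint angles; "qd": joint speeds; "joint_efforts": joint torques, N m; "position": TCP position; "tool_rot": TCP orientation; "force": force on the tool from outside, world axes, zero at the start; "moment": the same for the moment, N m; "grip_width": finger opening in m; "finger_force": force on a finger pad.
Only numpy, scipy, OpenCV 4.12 (cv2) and the standard library are available. Lean on these libraries where they do the work, as an engineer would, in place of code of your own. Each camera call takes 0.05 s, during which the arm holds its last target. There are 200 camera calls.

## Working session

There is one attempt and no reset: what is moved stays moved. The work goes in short steps, Python scripts to look and compute and a tool call to move; the robot and the scene stay as the last step left them, time stands still between calls to the robot, and variables do not carry over. Pictures are saved under pics/ and viewed, at most 14 in all, crops included, and the job is handed in when it is done.

Besides the shell and the picture viewer there is one more tool, called as name(argument=value, ...) on one line, values as JSON. play_rows: Moves the arm, as the interface text tells. Its arguments: {"type":"object","properties":{"plan":{"type":"array"},"newtons":{"type":"number"}},"required":["plan"]}

```bash
mkdir -p pics; cat > h.py <<'E'
import numpy as np, cv2
from workcell import bot, grab_frame, regions_of
from scipy.spatial.transform import Rotation as Ro
def cloud(f):
    d=f["depth"]; v,u=np.mgrid[0:480,0:640]
    p=cv2.undistortPoints(np.stack([u,v],-1).reshape(-1,1,2).astype(np.float64),f["camera_matrix"],f["distortion"]).reshape(480,640,2)
    c=np.dstack([p*d[...,None],d]); X=(c-f["t"])@f["R"]
    X[d<=0]=np.nan
    return X
def save(f,n,crop=None,k=1):
    im=cv2.cvtColor(f["pixels"],cv2.COLOR_RGB2BGR)
    if crop: l,t,r,b=crop; im=im[t:b,l:r]
    cv2.imwrite("pics/"+n,cv2.resize(im,None,fx=k,fy=k,interpolation=cv2.INTER_CUBIC))
E
python3 - <<'E'
from h import *
s=bot.observe(); print(s)
for c in ["scene","side"]:
    f=grab_frame(c); save(f,c+"0.png"); X=cloud(f); np.save(c+"0.npy",X)
    print(c,-f["R"].T@f["t"],f["R"][2])
    for n in ["tray","stand","timer","marker","coaster0","mug0","spice_tin","jar"]:
        for r in regions_of(n,c):
            P=X[r["mask"]]; P=P[~np.isnan(P[:,0])]
            if len(P): print(n,round(r["p"],2),np.round(r["box"]),np.round(np.median(P,0),3),np.round(P.min(0),3),np.round(P.max(0),3))
E
```

```text
{'clock': 0.0, 'qpos': array([ 1.16981722,  0.52202666, -0.03635705,  1.59999601,  0.02121995,
        1.0211153 , -0.11283887]), 'qd': array([ 0.00068393,  0.00013047, -0.00102025,  0.00173511, -0.00029666,
        0.00062965,  0.00068515]), 'joint_efforts': array([ 1.02421258e-03, -9.27103472e+01,  1.97928675e+00, -3.69930947e+01,
        1.76175381e-02,  8.13281484e-03,  4.65598521e-05]), 'position': array([ 0.20285911, -0.59081984,  0.24472181]), 'tool_rot': array([-3.14043622e+00,  8.55898866e-05,  3.30766245e-01]), 'force': array([-0.58176597,  0.72196048, -1.06418268]), 'moment': array([-0.01163769,  0.0158258 , -0.00093184]), 'finger_force': 0.0, 'grip_width': 0.08566592025465061}
scene [1.21619557 0.61546778 1.19784926] [-0.46185944 -0.43671347 -0.77198913]
tray 0.67 [224. 170. 413. 322.] [ 0.549 -0.033  0.006] [ 0.329 -0.246 -0.005] [0.723 0.142 0.03 ]
stand 0.76 [240. 161. 268. 194.] [ 0.506 -0.335  0.011] [ 0.448 -0.399 -0.001] [ 0.553 -0.276  0.062]
timer 0.8 [449. 254. 481. 317.] [0.409 0.316 0.027] [ 0.292  0.241 -0.004] [0.487 0.385 0.074]
coaster0 0.83 [295. 195. 333
[... 2032 characters left out ...]
0.016]
coaster0 0.64 [354. 231. 384. 259.] [ 0.47  -0.123  0.015] [ 0.438 -0.197  0.003] [ 0.503 -0.08   0.022]
coaster0 0.52 [237. 206. 248. 224.] [ 0.798 -0.268  0.011] [ 0.788 -0.297  0.004] [ 0.82  -0.22   0.016]
mug0 0.9 [262. 345. 314. 382.] [0.594 0.319 0.045] [ 0.561  0.23  -0.002] [0.664 0.328 0.079]
mug0 0.76 [258. 271. 311. 323.] [0.594 0.31  0.178] [ 0.559 -0.023 -0.003] [0.706 0.33  0.204]
mug0 0.56 [262. 316. 314. 350.] [0.593 0.32  0.108] [ 0.56   0.164 -0.002] [0.668 0.329 0.139]
spice_tin 0.74 [204. 272. 236. 309.] [0.781 0.102 0.043] [ 0.749  0.039 -0.003] [0.838 0.12  0.051]
jar 0.95 [212. 211. 250. 267.] [ 0.783 -0.04   0.074] [ 0.75  -0.285  0.002] [ 0.845 -0.025  0.115]
```

View pics/scene0.png

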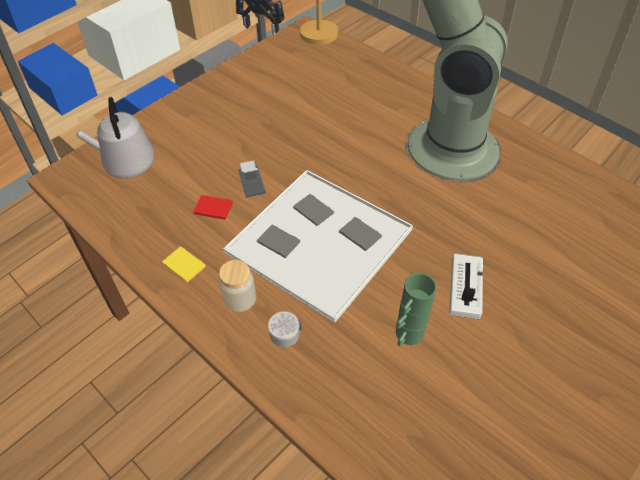

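View pics/side0.png

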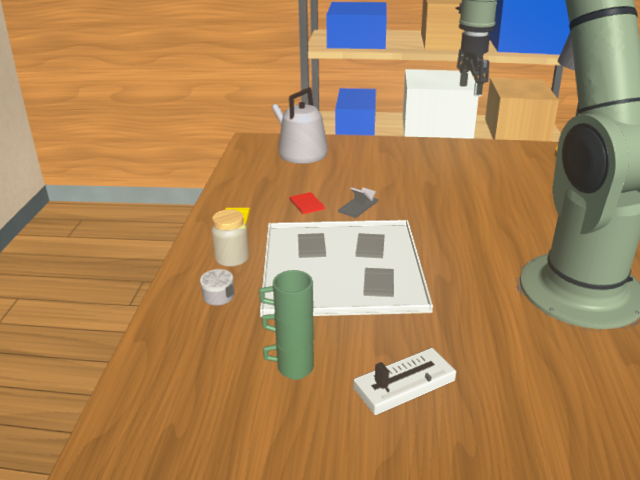

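The three grey slabs in the tray are the coasters: scene pixels (314,210), (360,234) and (278,241). The red slab (213,207) and the yellow one (184,263) outside the tray are look-alikes. The stand is at (252,178), the mug stack at (415,310) and the timer at (466,286).

```bash
cat >> h.py <<'E'
def ray_plane(f,uv,z):
    p=cv2.undistortPoints(np.asarray(uv,np.float64).reshape(-1,1,2),f["camera_matrix"],f["distortion"]).reshape(-1,2)
    d=np.c_[p,np.ones(len(p))]@f["R"]; c=-f["R"].T@f["t"]
    return c+d*((z-c[2])/d[:,2])[:,None]
def proj(f,P):
    rv=cv2.Rodrigues(f["R"])[0]
    return cv2.projectPoints(np.asarray(P,np.float64).reshape(-1,1,3),rv,f["t"],f["camera_matrix"],f["distortion"])[0].reshape(-1,2)
def rect(f,mask,z):
    v,u=np.nonzero(mask); P=ray_plane(f,np.c_[u,v],z)[:,:2]
    (c,s,a)=cv2.minAreaRect((P*1000).astype(np.float32))
    if s[0]<s[1]: s=(s[1],s[0]); a+=90
    return np.round(c),np.round(s),round((a+90)%180-90,1)
E
python3 - <<'E'
from h import *
fs={c:grab_frame(c) for c in ["scene","side"]}
for c,f in fs.items():
    X=cloud(f); px=f["pixels"].astype(int)
    for r in regions_of("coaster0",c):
        m=r["mask"]; print(c,round(r["p"],2),rect(f,m,.015),px[m].mean(0).round())
    for n in ["stand"]:
        for r in regions_of(n,c)[:1]:
            save(f,f"{c}_{n}.png",(230,150,290,210) if c=="scene" else (325,170,390,230),10 if c=="scene" else 9)
    # tray top edge
    for r in regions_of("tray",c)[:1]: print("tray",rect(f,r["mask"],.018))
    for r in regions_of("timer",c)[:1]: print("timer",rect(f,r["mask"]&(abs(X[...,2]-.026)<.004),.026))
    for r in regions_of("tab_top",c)[:2]:print("tab",r["p"],r["box"],np.nanmedian(X[r["mask"]],0))
    for r in regions_of("mug0",c)[:3]:print("mug",r["p"],r["box"])
    for r in regions_of("marker",c)[:3]:print("marker",r["p"],r["box"],np.nanmedian(X[r["mask"]],0))
    P=X[(X[...,0]>.44)&(X[...,0]<.57)&(X[...,1]>-.41)&(X[...,1]<-.27)&(X[...,2]>.004)]
    np.save(c+"_stand.npy",P)
    for lo,hi in [(.004,.015),(.02,.03),(.03,.04),(.04,.05),(.05,.065)]:
        q=P[(P[:,2]>lo)&(P[:,2]<hi)]
        if len(q)>3: print(lo,len(q),q.mean(0).round(3),cv2.minAreaRect((q[:,:2]*1000).astype(np.float32)))
E
```

```text
scene 0.94 (array([ 646., -336.]), array([93., 69.]), -60.5) [204.  49.  46.]
scene 0.76 (array([ 607., -121.]), array([96., 72.]), -82.5) [125. 122. 114.]
scene 0.72 (array([ 820., -243.]), array([98., 69.]), -87.5) [230. 206.  69.]
scene 0.6 (array([447.,  15.]), array([95., 72.]), -88.5) [124. 120. 113.]
scene 0.56 (array([ 469., -131.]), array([97., 70.]), 89.0) [124. 120. 113.]
tray (array([532., -50.]), array([361., 356.]), 6.5)
timer (array([399., 313.]), array([174.,  76.]), 33.6)
tab 0.45 [460.7, 287.2, 474.8, 301.1] [0.44055655 0.34019518 0.05629219]
mug 0.94 [396.5, 326.7, 424.3, 346.5]
mug 0.85 [396.4, 313.6, 427.9, 329.9]
mug 0.66 [399.6, 274.2, 433.5, 313.9]
0.004 600 [ 0.512 -0.331  0.008] ((505.2698669433594, -340.8240051269531), (138.149658203125, 129.32595825195312), 89.5414810180664)
0.02 100 [ 0.485 -0.367  0.024] ((490.4815368652344, -362.1005554199219), (56.6477165222168, 39.69646453857422), 53.99907302856445)
0.03 54 [ 0.492 -0.356  0.034] ((487.04241943359375, -359.64263916015625), (55.783050537109375, 37.54000473022461), 62.19103240966797)
0.04 6 [ 0.508 -0.3
[... 1042 characters left out ...]
594897  0.32450987 0.03455281]
0.004 400 [ 0.509 -0.322  0.009] ((511.2641906738281, -336.58148193359375), (127.8612289428711, 133.1988067626953), 78.21936798095703)
0.02 110 [ 0.489 -0.359  0.025] ((491.0178527832031, -358.70697021484375), (60.32963180541992, 41.90961456298828), 60.78586196899414)
0.03 55 [ 0.497 -0.347  0.034] ((492.6130676269531, -357.9928283691406), (56.36135482788086, 39.686126708984375), 60.65645217895508)
0.04 20 [ 0.501 -0.332  0.044] ((505.4767150878906, -333.1164245605469), (11.790637969970703, 40.381187438964844), 71.72356414794922)
0.05 34 [ 0.509 -0.329  0.053] ((510.2593688964844, -330.3218994140625), (10.807119369506836, 43.775360107421875), 66.25421142578125)
```

play_rows(plan=[[[0.85,-0.3,0],[0,0,0],-1],[[0.85,-0.3,0],[0,0,0],-1],[[0.85,-0.3,0],[0,0,0],-1],[[0.85,-0.3,0],[0,0,0],-1],[[0.85,-0.3,0],[0,0,0],-1],[[0.85,-0.3,0],[0,0,0],-1],[[0.85,-0.3,0],[0,0,0],-1],[[0.85,-0.3,0],[0,0,0],-1],[[0.85,-0.3,0],[0,0,0],-1],[[0.85,-0.3,0],[0,0,0],-1],[[0.85,-0.3,0],[0,0,0],-1],[[0.85,-0.3,0],[0,0,0],-1],[[0,0,0],[0,0,0],-1],[[0,0,0],[0,0,0],-1]], newtons=40)

```text
clock: 3.45
position: [0.4148, -0.4231, 0.2453]
tool_rot: [3.142, 0.0, 0.331]
force: [-1.2, -0.0, -1.0]
grip_width: 0.0857
finger_force: 0.0
```

```bash
python3 - <<'E'
from h import *
s=bot.observe(); print(s["position"],s["tool_rot"],s["qpos"].round(3))
f=grab_frame("wrist"); save(f,"w0.png"); np.savez("w0.npz",**f)
print(-f["R"].T@f["t"],f["R"][2]); X=cloud(f)
for n in ["stand","coaster0"]:
    for r in regions_of(n,"wrist"): print(n,r["p"],r["box"],np.nanmedian(X[r["mask"]],0), rect(f,r["mask"],.016), f["pixels"][r["mask"]].mean(0).round())
E
```

```text
[ 0.41480029 -0.42306533  0.24533016] [3.14151205e+00 2.27180268e-04 3.30973162e-01] [ 0.757  0.47  -0.087  1.686  0.048  0.987 -0.587]
[ 0.49179581 -0.39726644  0.37324345] [-0.29810876 -0.10123979 -0.94914787]
coaster0 0.68 [0.5, 5.5, 104.2, 105.5] [ 0.46918456 -0.13493386  0.01376334] (array([ 469., -136.]), array([98., 64.]), 88.0) [143. 140. 134.]
```

View pics/w0.png

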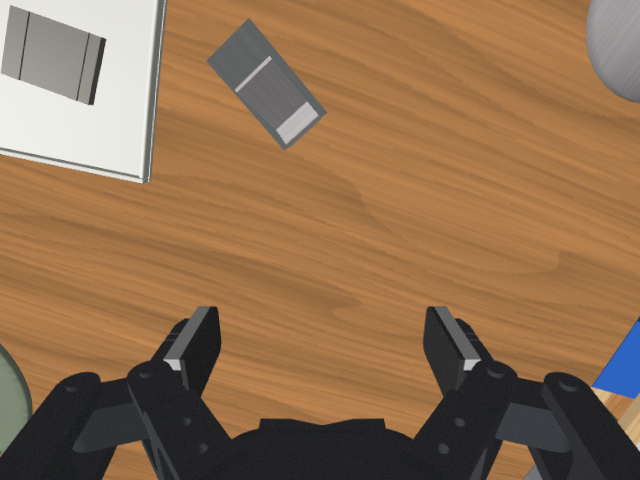

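Wrist view: the stand's base corners are at (248,18), (207,62), (285,150) and (326,112). The lip is bright at (300,122) and the top edge of the back rest is at (253,74). A coaster is at (52,55).

```bash
python3 - <<'E'
from h import *
f=dict(np.load("w0.npz"))
C=ray_plane(f,[(248,18),(207,62),(285,150),(326,112)],.004); print(C.round(4)); print("center",C.mean(0))
d=(C[0]+C[1]-C[2]-C[3]);print("yaw",np.degrees(np.arctan2(d[1],d[0])), np.linalg.norm(C[1]-C[2]),np.linalg.norm(C[0]-C[1]))
print("top edge",ray_plane(f,[(236,91),(270,57)],.055))
X=cloud(f)
# dense check of rest plane / base z
for uv in [(230,55),(250,100),(270,105),(300,122),(253,74)]: print(uv,X[uv[1],uv[0]].round(4))
# fit yaw,x,y by line of rest plane pixels
c=C.mean(0); 
from scipy.optimize import least_squares
m=np.zeros((480,640),np.uint8); cv2.fillPoly(m,[np.array([(244,92),(266,64),(302,100),(280,130)])],1)
P=X[(m>0)&(X[...,2]>.018)&(X[...,2]<.055)]
A=np.c_[P[:,:2],np.ones(len(P))]; s=np.linalg.lstsq(A,P[:,2],rcond=None)[0]; print("slope",np.hypot(*s[:2]),np.degrees(np.arctan2(s[1],s[0])),len(P))
E
```

```text
[[ 0.5563 -0.3031  0.004 ]
 [ 0.5077 -0.2763  0.004 ]
 [ 0.4527 -0.3712  0.004 ]
 [ 0.5006 -0.3984  0.004 ]]
center [ 0.50431536 -0.3372567   0.004     ]
yaw 59.80882101787701 0.10968186250826027 0.05549774358043648
top edge [[ 0.49121414 -0.32171613  0.055     ]
 [ 0.52524854 -0.34112336  0.055     ]]
(230, 55) [ 0.5202 -0.2966  0.0075]
(250, 100) [ 0.4879 -0.333   0.046 ]
(270, 105) [ 0.4894 -0.3486  0.0324]
(300, 122) [ 0.4838 -0.3783  0.0241]
(253, 74) [ 0.5085 -0.3311  0.0526]
slope 0.9974842015878576 59.68083034337574 1695
```

play_rows(plan=[[[0.54,-0.95,0],[0,0,0],-1],[[0.54,-0.95,0],[0,0,0],-1],[[0.54,-0.95,0],[0,0,0],-1],[[0.54,-0.95,0],[0,0,0],-1],[[0.54,-0.95,0],[0,0,0],-1],[[0.54,-0.95,0],[0,0,0],-1],[[0.54,-0.95,0],[0,0,0],-1],[[0.54,-0.95,0],[0,0,0],-1],[[0.54,-0.95,0],[0,0,0],-1],[[0.54,-0.95,0],[0,0,0],-1],[[0.54,-0.95,0],[0,0,0],-1],[[0,0,0.4],[0,0,-0.92],-1],[[0,0,0.4],[0,0,-0.92],-1],[[0,0,0.4],[0,0,-0.92],-1],[[0,0,0.4],[0,0,-0.92],-1],[[0,0,0.4],[0,0,-0.92],-1],[[0,0,0.4],[0,0,-0.92],-1],[[0,0,0.4],[0,0,-0.92],-1],[[0,0,0.4],[0,0,-0.92],-1],[[0,0,0.4],[0,0,-0.92],-1]])

```text
clock: 6.1
position: [0.4704, -0.1283, 0.155]
tool_rot: [3.141, 0.0, 1.576]
force: [0.4, 0.2, 0.2]
grip_width: 0.0853
finger_force: 0.0
```

```bash
cat >> h.py <<'E'
def look(names,z=.016,cam="wrist",png=None):
    s=bot.observe(); print("TCP",s["position"].round(4),s["tool_rot"].round(3),"q",s["qpos"].round(2),"t",s["clock"])
    f=grab_frame(cam)
    if png: save(f,png)
    X=cloud(f)
    for n in names:
        for r in regions_of(n,cam):
            m=r["mask"]; print(n,round(r["p"],2),np.round(r["box"]),np.nanmedian(X[m],0).round(4),rect(f,m,z),f["pixels"][m].mean(0).round())
    return f,X
E
python3 - <<'E'
from h import *
f,X=look(["coaster0"],png="w1.png")
E
```

```text
TCP [ 0.4704 -0.1283  0.155 ] [3.141 0.    1.576] q [ 0.49  0.47 -0.44  2.02  0.3   0.72 -0.14] t 6.1
coaster0 0.81 [236.   0. 337. 101.] [0.4465 0.0007 0.0136] (array([447.,  -1.]), array([64., 61.]), -0.2) [109. 107. 102.]
coaster0 0.61 [494. 442. 525. 459.] [ 0.6666 -0.369   0.0087] (array([ 665., -364.]), array([23., 22.]), -10.5) [166.  37.  33.]
coaster0 0.57 [631. 360. 640. 390.] [ 0.7895 -0.2863  0.0025] (array([ 772., -271.]), array([40.,  8.]), -71.1) [116.  93.  35.]
coaster0 0.56 [277. 172. 363. 288.] [ 0.468  -0.1269  0.0135] (array([ 468., -130.]), array([92., 63.]), 88.1) [101.  99.  94.]
```

View pics/w1.png

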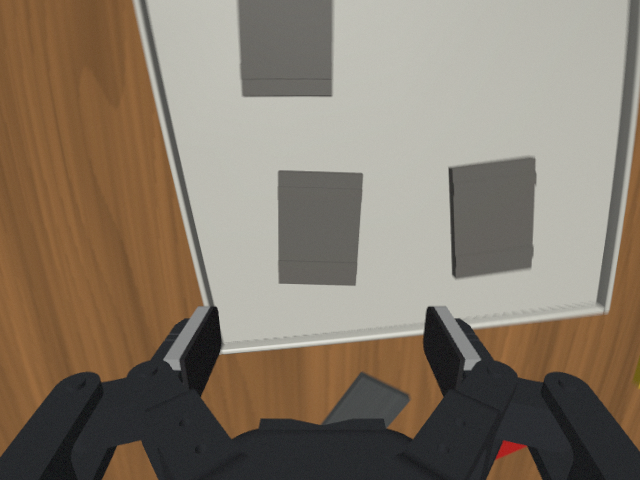

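The view shows grey coaster A at (320,228), the first target. The next coaster is at (286,48) and the third at (493,217). All three are grey and inside the tray.

play_rows(plan=[[[-0.07,-0.1,0.85],[0,0,0.2],-1],[[0,0,0.85],[0,0,0],-1],[[0,0,0.85],[0,0,0],-1],[[0,0,0.85],[0,0,0],-1],[[0,0,0.85],[0,0,0],-1],[[0,0,0.5],[0,0,0],-1],[[0,0,0.4],[0,0,0],0.2],[[0,0,0],[0,0,0],0.2],[[0,0,0],[0,0,0],0.2],[[0,0,0],[0,0,0],0.2],[[0,0,0],[0,0,0],0.2],[[0,0,0],[0,0,0],0.2]])

```text
clock: 7.7
position: [0.4684, -0.1297, 0.0272]
tool_rot: [3.141, 0.0, 1.542]
force: [-1.4, 0.4, 8.3]
grip_width: 0.0342
finger_force: 3.9
```

play_rows(plan=[[[0,0,-0.6],[0,0,0],-0.67],[[0,0,-0.4],[0,0,0],-0.67],[[0,0,0],[0,0,0],-0.67],[[0,0,0],[0,0,0],-0.67],[[0,0,0.5],[0,0,0],-0.67],[[0,0,0.5],[0,0,0],-0.67],[[0,0,0.4],[0,0,0],-0.67],[[0,0,0],[0,0,0],-0.67]])

```text
clock: 8.7
position: [0.4675, -0.1293, 0.0155]
tool_rot: [-3.14, -0.0, 1.543]
force: [-0.2, 0.0, -0.7]
grip_width: 0.0715
finger_force: 0.0
```

play_rows(plan=[[[0,0,0],[0,0,0],0],[[0,0,0],[0,0,0],0],[[0,0,0],[0,0,0],0],[[0,0,0],[0,0,0],0]])

```text
clock: 9.2
position: [0.4681, -0.1297, 0.0167]
tool_rot: [3.141, 0.0, 1.543]
force: [-0.3, 0.4, 0.9]
grip_width: 0.0623
finger_force: 43.9
```

play_rows(plan=[[[0,0,-1],[0,0,0],0],[[0,0,-1],[0,0,0],0],[[0,0,-1],[0,0,0],0],[[0,0,-1],[0,0,0],0],[[0,0,-1],[0,0,0],0],[[-0.91,0.06,0],[0,0,0],0],[[-0.91,0.06,0],[0,0,0],0],[[-0.91,0.06,0],[0,0,0],0],[[-0.91,0.06,0],[0,0,0],0],[[-0.91,0.06,0],[0,0,0],0],[[-0.91,0.06,0],[0,0,0],0],[[-0.91,0.06,0],[0,0,0],0],[[-0.91,0.06,0],[0,0,0],0],[[-0.91,0.06,0],[0,0,0],0],[[-0.91,0.06,0],[0,0,0],0],[[-0.91,0.06,0],[0,0,0],0],[[0,0,0],[0,0,0.83],0],[[0,0,0],[0,0,0.83],0],[[0,0,0],[0,0,0.83],0],[[0,0,0],[0,0,0.83],0]])

```text
clock: 11.7
position: [0.4774, -0.3802, 0.1415]
tool_rot: [-3.141, -0.0, 1.041]
force: [-0.6, 0.1, -1.3]
grip_width: 0.0627
finger_force: 44.4
```

play_rows(plan=[[[0,0,0],[0,0.88,0],0],[[0,0,0],[0,0.88,0],0],[[0,0,0],[0,0.88,0],0],[[0,0,0],[0,0.87,0],0],[[0,0,0],[0,0.87,0],0],[[0,0,0],[0,0.87,0],0],[[0,0,0],[0,0,0],0],[[0,0,0],[0,0,0],0]])

```text
clock: 12.7
position: [0.478, -0.3796, 0.1419]
tool_rot: [3.141, -0.785, 1.046]
force: [-0.1, 1.3, -0.4]
grip_width: 0.0627
finger_force: 44.4
```

```bash
cat >> h.py <<'E'
SC=np.array([.5043,-.3373,0]); SY=1.044
SR=Ro.from_euler("z",SY).as_matrix()
def to_tool(target,turn_to=None):
    s=bot.observe(); R=Ro.from_euler("xyz",s["tool_rot"]).as_matrix()
    print("pos",s["position"].round(4),"rpy",s["tool_rot"].round(3),"q",s["qpos"].round(2),"w",round(s["grip_width"],4),"t",s["clock"])
    print("shift units",(R.T@(np.asarray(target)-s["position"])/.025).round(2))
    if turn_to is not None: print("turn units",(Ro.from_matrix(R.T@turn_to).as_rotvec()/.15).round(2))
def S(x,y,z): return SC+SR@np.array([x,y,z])
q2=np.sqrt(.5)
PLACE=SR@np.array([[q2,0,q2],[0,-1,0],[q2,0,-q2]])   # columns x,y,z
PLACE=SR@np.array([[q2,0,q2],[0,-1,0],[q2,0,-q2]])
E
python3 - <<'E'
from h import *
print(np.linalg.det(PLACE))
to_tool(S(-.0087,0,.0569),PLACE)
E
```

```text
1.0000000000000002
pos [ 0.478  -0.3796  0.1419] rpy [ 3.141 -0.785  1.046] q [ 1.31  0.93 -0.67  1.54 -0.26  1.06  0.44] w 0.0627 t 12.7
shift units [-1.24  0.06  3.57]
turn units [-0.01  0.    0.01]
```

play_rows(plan=[[[-0.62,0.06,0.5],[0,0,0],0],[[-0.62,0,0.5],[0,0,0],0],[[0,0,0.7],[0,0,0],0],[[0,0,0.7],[0,0,0],0],[[0,0,0.7],[0,0,0],0],[[0,0,0.4],[0,0,0],0],[[0,0,0],[0,0,0],0],[[0,0,0],[0,0,0],0]])

```text
clock: 13.7
position: [0.499, -0.3468, 0.0581]
tool_rot: [3.141, -0.787, 1.045]
force: [-0.4, -0.7, -0.8]
grip_width: 0.0622
finger_force: 44.4
```

```bash
python3 - <<'E'
from h import *
to_tool(S(-.0087,0,.0569),PLACE)
f=grab_frame("scene"); save(f,"s1.png",(190,110,330,215),5)
E
```

```text
pos [ 0.499  -0.3468  0.0581] rpy [ 3.141 -0.787  1.045] q [ 1.26  1.04 -0.66  1.59 -0.25  0.9   0.47] w 0.0622 t 13.7
shift units [ 0.03 -0.01  0.1 ]
turn units [ 0.   -0.01  0.  ]
```

View pics/s1.png

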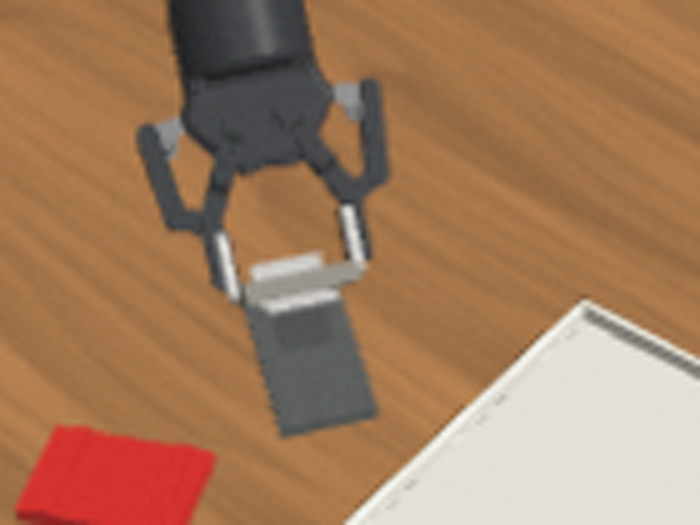

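play_rows(plan=[[[-0.08,0,0.08],[0,0,0],0],[[0,0,0],[0,0,0],0],[[0,0,0],[0,0,0],-0.9],[[0,0,0],[0,0,0],-0.9],[[0,0,0],[0,0,0],-0.9],[[0,0,0],[0,0,0],-0.9],[[0,0,-0.5],[0,0,0],-0.9],[[0,0,-0.8],[0,0,0],-0.9],[[0,0,-1],[0,0,0],-0.9],[[0,0,-1],[0,0,0],-0.9],[[0,0,-1],[0,0,0],-0.9],[[0,0,-1],[0,-0.88,0],-0.9],[[0,0,0],[0,-0.88,0],-0.9],[[0,0,0],[0,-0.88,0],-0.9],[[0,0,0],[0,-0.88,0],-0.9],[[0,0,-0.5],[0,-0.88,0],-0.9],[[0,0,-0.5],[0,-0.84,0],-0.9],[[0,0,0],[0,0,0],-0.9]])

```text
clock: 16.0
position: [0.4514, -0.4301, 0.1749]
tool_rot: [3.139, -0.001, 1.049]
force: [0.3, 0.1, -0.1]
grip_width: 0.0809
finger_force: 0.0
```

```bash
cat >> h.py <<'E'
REGRIP=SR@np.array([[0,-q2,-q2],[-1,0,0],[0,q2,-q2]])
def slope(s): return S(-.035+q2*s-.0039,0,.014+q2*s+.0039)
E
python3 - <<'E'
from h import *
print(np.linalg.det(REGRIP))
to_tool(slope(.14),REGRIP)
f=grab_frame("side"); save(f,"s2.png",(300,150,420,240),6)
E
```

```text
1.0000000000000002
pos [ 0.4514 -0.4301  0.1749] rpy [ 3.139e+00 -1.000e-03  1.049e+00] q [ 0.87  0.61 -0.3   1.66  0.21  0.9  -0.03] w 0.0809 t 16.0
shift units [ 6.67 -0.01  2.33]
turn units [-4.08 -4.12  9.9 ]
```

View pics/s2.png

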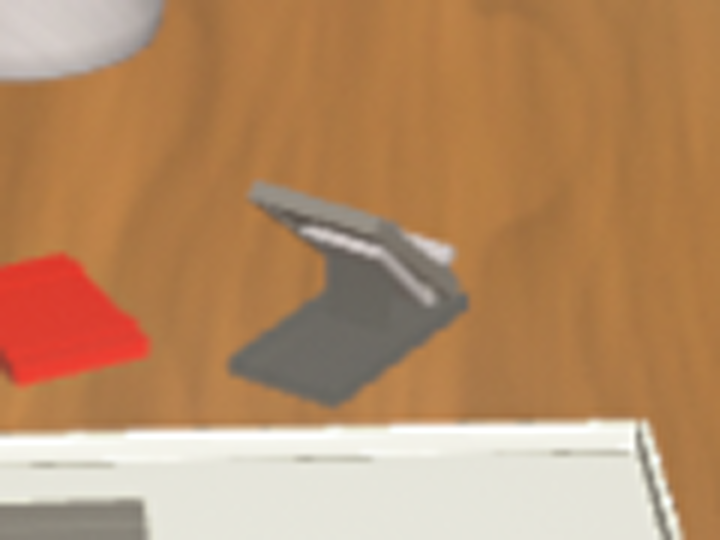

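play_rows(plan=[[[0.96,0,-0.3],[0,0,0],-0.1],[[0.96,0,0],[0,0,0],-0.1],[[0.96,0,0],[0,0,0],-0.1],[[0.96,0,0],[0,0,0],-0.1],[[0.96,0,0],[0,0,0],-0.1],[[0.96,0,0],[0,0,0],-0.1],[[0.96,0,0],[0,0,0],-0.1],[[0,0,0],[0,0,0.88],-0.1],[[0,0,0],[0,0,0.88],-0.1],[[0,0,0],[0,0,0.88],-0.1],[[0,0,0],[0,0,0.88],-0.1],[[0,0,0],[0,0,0.88],-0.1],[[0,0,0],[0,0,0.88],-0.1],[[0,0,0],[0,0,0.88],-0.1],[[0,0,0],[0,0,0.88],-0.1],[[0,0,0],[0,0,0.88],-0.1],[[0,0,0],[0,0,0.88],-0.1],[[0,0,0],[0,0,0.88],-0.1],[[0,0,0],[0,0,0.84],-0.1]])

```text
clock: 18.42
position: [0.5333, -0.2867, 0.1801]
tool_rot: [-3.138, 0.002, -0.539]
force: [0.2, 0.1, 0.3]
grip_width: 0.0469
finger_force: 0.0
```

play_rows(plan=[[[0,0,0],[-0.88,0,0],-0.1],[[0,0,0],[-0.88,0,0],-0.1],[[0,0,0],[-0.88,0,0],-0.1],[[0,0,0],[-0.88,0,0],-0.1],[[0,0,0],[-0.88,0,0],-0.1],[[0,0,0],[-0.84,0,0],-0.1],[[0,0,0],[0,0,0],-0.1],[[0,0,0],[0,0,0],-0.1]])

```text
clock: 19.42
position: [0.5331, -0.2873, 0.1807]
tool_rot: [2.36, 0.001, -0.536]
force: [0.2, -1.1, 0.9]
grip_width: 0.047
finger_force: 0.0
```

```bash
python3 - <<'E'
from h import *
to_tool(slope(.08),REGRIP)
E
```

```text
pos [ 0.5331 -0.2873  0.1807] rpy [ 2.36e+00  1.00e-03 -5.36e-01] q [-0.23  0.81  0.45  1.65  0.44  1.11 -2.23] w 0.047 t 19.425
shift units [ 0.03 -1.86  4.14]
turn units [-0.02  0.04 -0.04]
```

play_rows(plan=[[[0,-0.93,0],[0,0,0],-0.1],[[0,-0.93,0],[0,0,0],-0.1],[[0,0,0.9],[0,0,0],-0.1],[[0,0,0.9],[0,0,0],-0.1],[[0,0,0.9],[0,0,0],-0.1],[[0,0,0.9],[0,0,0],-0.1],[[0,0,0.5],[0,0,0],-0.1],[[0,0,0],[0,0,0],-0.1],[[0,0,0],[0,0,0],1],[[0,0,0],[0,0,0],1],[[0,0,0],[0,0,0],1],[[0,0,0],[0,0,0],1],[[0,0,0],[0,0,0],1],[[0,0,0],[0,0,0],1]])

```text
clock: 21.18
position: [0.5141, -0.3205, 0.0763]
tool_rot: [2.356, -0.001, -0.533]
force: [0.1, 1.8, 8.7]
grip_width: 0.01
finger_force: 39.0
```

play_rows(plan=[[[0,0,-0.7],[0,0,0],1],[[0,0,-0.9],[0,0,0],1],[[0,0,-1],[0,0,0],1],[[0,0,-1],[0,0,0],1],[[0,0,-0.5],[0.88,0,0],1],[[0,0,-0.5],[0.88,0,0],1],[[0,0,-0.5],[0.88,0,0],1],[[0,0,-0.5],[0.88,0,0],1],[[0,0,-0.5],[0.88,0,0],1],[[0,0,-0.5],[0.84,0,0],1],[[0,0,0],[0,0,-0.75],1],[[0,0,0],[0,0,-0.75],1],[[0,0,0],[0,0,-0.75],1],[[0,0,0],[0,0,-0.75],1],[[0,0,0],[0,0,0],1]])

```text
clock: 23.05
position: [0.5623, -0.2379, 0.205]
tool_rot: [-3.14, -0.001, -0.084]
force: [0.3, -0.0, -0.9]
grip_width: 0.0075
finger_force: 47.2
```

```bash
cat >> h.py <<'E'
def REL(heading_deg,beta_deg=60):
    "tool pose for releasing: y of tool = -(dish normal dir side) ; z leans toward heading"
    h=np.radians(heading_deg); b=np.radians(beta_deg); d=np.array([np.cos(h),np.sin(h),0]); u=np.array([0,0,1.])
    z=np.sin(b)*d-np.cos(b)*u; y=-(np.cos(b)*d+np.sin(b)*u); x=np.cross(y,z)
    return np.c_[x,y,z]
E
python3 - <<'E'
from h import *
to_tool([.47,-.151,.10],REL(86,0))
to_tool([.47,-.151,.10],REL(86,60))
E
```

```text
pos [ 0.5623 -0.2379  0.205 ] rpy [-3.14e+00 -1.00e-03 -8.40e-02] q [ 0.32  0.54 -0.03  1.68  0.01  0.92 -1.36] w 0.0075 t 23.05
shift units [-3.97 -3.15  4.2 ]
turn units [-0.01 -0.01 -0.09]
pos [ 0.5623 -0.2379  0.205 ] rpy [-3.14e+00 -1.00e-03 -8.40e-02] q [ 0.32  0.54 -0.03  1.68  0.01  0.92 -1.36] w 0.0075 t 23.05
shift units [-3.97 -3.15  4.2 ]
turn units [ 6.97 -0.05 -0.08]
```

play_rows(plan=[[[-0.79,-0.63,0],[0,0,0],1],[[-0.79,-0.63,0],[0,0,0],1],[[-0.79,-0.63,0],[0,0,0],1],[[-0.79,-0.63,0],[0,0,0],1],[[-0.79,-0.63,0],[0,0,0],1],[[0,0,0.3],[0.87,0,0],1],[[0,0,0.3],[0.87,0,0],1],[[0,0,0.3],[0.87,0,0],1],[[0,0,0],[0.87,0,0],1],[[0,0,0],[0.87,0,0],1],[[0,0,0],[0.87,0,0],1],[[0,0,0],[0.87,0,0],1],[[0,0,0],[0.87,0,0],1],[[0,0,0],[0,0,0],1],[[0,0,0],[0,0,0],1]])

```text
clock: 24.92
position: [0.471, -0.148, 0.1829]
tool_rot: [-2.099, -0.0, -0.083]
force: [-0.3, 1.0, -0.3]
grip_width: 0.0081
finger_force: 47.2
```

```bash
python3 - <<'E'
from h import *
to_tool([.47,-.151,.060],REL(86,60))
f=grab_frame("side"); save(f,"s3.png",(300,150,460,300),4)
E
```

```text
pos [ 0.471  -0.148   0.1829] rpy [-2.099 -0.    -0.083] q [ 0.9   0.82 -0.37  1.75 -0.64  1.28 -0.68] w 0.0081 t 24.925
shift units [-0.03  4.31  2.37]
turn units [ 0.03 -0.08 -0.04]
```

View pics/s3.png

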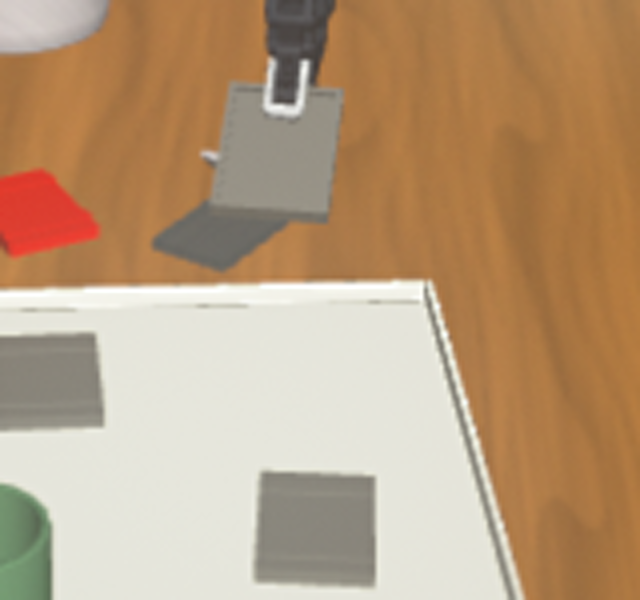

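play_rows(plan=[[[0,0.86,0.47],[0,0,0],1],[[0,0.86,0.47],[0,0,0],1],[[0,0.86,0.47],[0,0,0],1],[[0,0.86,0.47],[0,0,0],1],[[0,0.86,0.47],[0,0,0],1],[[0,0.14,0.08],[0,0,0],1],[[0,0.14,0.08],[0,0,0],1],[[0,0,0],[0,0,0],1]])

```text
clock: 25.98
position: [0.4709, -0.1516, 0.0528]
tool_rot: [-2.097, -0.001, -0.083]
force: [-0.0, -0.1, -0.7]
grip_width: 0.0077
finger_force: 47.2
```

play_rows(plan=[[[0,0.1,0.06],[0,0,0],1],[[0,0,0],[0,0,0],0.3],[[0,0,0],[0,0,0],0.3],[[0,0,0],[0,0,0],0.3],[[0,0,0],[0,0,0],0.3],[[0,0,-0.5],[0,0,0],0.3],[[0,0,-0.5],[0,0,0],0.3],[[0,0,-1],[0,0,0],0.3],[[0,0,-1],[0,0,0],0.3],[[0,0,-1],[0,0,0],0.3],[[0,-0.9,-0.5],[0,0,0],0.3],[[0,-0.9,-0.5],[0,0,0],0.3],[[0,0,0],[-0.87,0,0],-1],[[0,0,0],[-0.87,0,0],-1],[[0,0,0],[-0.87,0,0],-1],[[0,0,0],[-0.87,0,0],-1],[[0,0,0],[-0.87,0,0],-1],[[0,0,0],[-0.87,0,0],-1],[[0,0,0],[-0.87,0,0],-1],[[0,0,0],[-0.87,0,0],-1]])

```text
clock: 28.48
position: [0.4637, -0.2375, 0.152]
tool_rot: [3.139, -0.003, -0.085]
force: [-0.6, -0.0, -1.3]
grip_width: 0.0852
finger_force: 0.0
```

```bash
python3 - <<'E'
from h import *
for c in ["scene","side"]:
    f,X=look(["coaster0"],cam=c)
    if c=="side": save(f,"s4.png",(280,200,460,330),4)
to_tool([.607,-.12,.15])
E
```

```text
TCP [ 0.4637 -0.2375  0.152 ] [ 3.139e+00 -3.000e-03 -8.500e-02] q [ 0.32  0.49  0.05  1.96 -0.03  0.69 -1.26] t 28.475
coaster0 0.98 [294. 196. 331. 228.] [ 0.4746 -0.1232  0.0143] (array([ 474., -123.]), array([97., 69.]), 84.3) [123. 119. 112.]
coaster0 0.8 [193. 195. 234. 220.] [ 0.6426 -0.3396  0.0103] (array([ 645., -335.]), array([97., 71.]), -61.1) [204.  51.  46.]
coaster0 0.73 [340. 216. 380. 250.] [0.4486 0.0177 0.0151] (array([449.,  16.]), array([96., 70.]), -88.5) [124. 121. 113.]
coaster0 0.71 [258. 227. 298. 259.] [ 0.6095 -0.1211  0.0147] (array([ 609., -121.]), array([99., 73.]), -82.6) [127. 124. 116.]
TCP [ 0.4647 -0.2341  0.1518] [ 3.14e+00 -2.00e-03 -7.80e-02] q [ 0.32  0.49  0.05  1.96 -0.03  0.69 -1.26] t 28.575
coaster0 0.89 [288. 192. 324. 217.] [ 0.6437 -0.3312  0.01  ] (array([ 642., -321.]), array([110.,  71.]), -60.2) [216.  64.  48.]
coaster0 0.7 [350. 232. 386. 257.] [ 0.4737 -0.1193  0.0139] (array([ 474., -119.]), array([111.,  69.]), 85.9) [146. 142. 132.]
coaster0 0.64 [300. 233. 328. 260.] [ 0.6072 -0.1109  0.0147] (array([ 607., -113.]), array([106.,  63.]), -82.9) [142. 138. 127.]
coaster0 0.61 [364. 266. 392. 299.] [0.4483 0.0244 0.0144] (array([448.,  25.]), array([104.,  64.]), 89.6) [142. 139. 128.]
coaster0 0.37 [258. 314. 312. 350.] [0.5945 0.3186 0.1079] (array([623., 204.]), array([111., 102.]), -84.1) [110. 139. 101.]
pos [ 0.4636 -0.2365  0.1513] rpy [-3.139e+00 -1.000e-03 -8.200e-02] q [ 0.32  0.49  0.05  1.96 -0.04  0.69 -1.26] w 0.0852 t 28.675
shift units [ 5.33 -5.12  0.07]
```

View pics/s4.png

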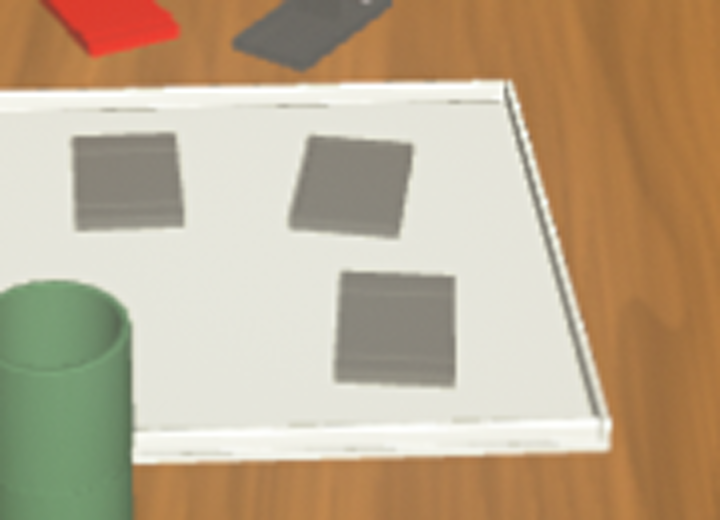

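play_rows(plan=[[[0.9,-0.85,0],[0,0,0],-0.67],[[0.9,-0.85,0],[0,0,0],-0.67],[[0.9,-0.85,0],[0,0,0],-0.67],[[0.9,-0.85,0],[0,0,0],-0.67],[[0.9,-0.85,0],[0,0,0],-0.67],[[0.9,-0.85,0],[0,0,0],-0.67],[[0,0,0],[0,0,-0.99],-0.67],[[0,0,0],[0,0,-0.99],-0.67],[[0,0,0],[0,0,-0.99],-0.67],[[0,0,0],[0,0,-0.99],-0.67],[[0,0,0],[0,0,-0.99],-0.67],[[0,0,0],[0,0,-0.99],-0.67],[[0,0,0],[0,0,-0.99],-0.67],[[0,0,0],[0,0,-0.99],-0.67],[[0,0,0],[0,0,-0.99],-0.67],[[0,0,0],[0,0,-0.99],-0.67],[[0,0,0],[0,0,-0.99],-0.67],[[0,0,0],[0,0,-0.99],-0.67]])

```text
clock: 30.92
position: [0.608, -0.1234, 0.151]
tool_rot: [-3.142, -0.003, 1.7]
force: [-0.4, -0.8, 0.2]
grip_width: 0.0712
finger_force: 0.0
```

```bash
python3 - <<'E'
from h import *
look(["coaster0"])
to_tool([.607,-.121,.0167],Ro.from_euler("xyz",[np.pi,0,np.radians(97.4)]).as_matrix())
E
```

```text
TCP [ 0.608  -0.1234  0.151 ] [-3.142e+00 -3.000e-03  1.700e+00] q [ 0.39  0.65 -0.42  1.68  0.32  0.88 -0.03] t 30.925
coaster0 0.91 [ 61.   0. 162.  84.] [ 0.4501 -0.0054  0.0137] (array([449.,  -5.]), array([69., 51.]), 0.3) [99. 97. 92.]
coaster0 0.86 [275. 168. 363. 285.] [ 0.6066 -0.1186  0.0135] (array([ 607., -121.]), array([92., 63.]), -81.9) [103. 101.  96.]
coaster0 0.74 [278. 392. 356. 426.] [ 0.6329 -0.3051  0.0081] (array([ 626., -302.]), array([63., 35.]), 30.0) [164.  37.  33.]
coaster0 0.7 [495. 337. 570. 377.] [ 0.8137 -0.2147  0.0082] (array([ 809., -213.]), array([70., 42.]), -2.4) [196. 165.  39.]
coaster0 0.63 [105. 141. 196. 275.] [ 0.474  -0.1203  0.0126] (array([ 475., -123.]), array([95., 68.]), 85.7) [101.  99.  94.]
pos [ 0.608  -0.1234  0.1509] rpy [ 3.141e+00 -3.000e-03  1.697e+00] q [ 0.38  0.65 -0.42  1.68  0.32  0.88 -0.03] w 0.0713 t 31.025
shift units [ 0.08 -0.03  5.37]
turn units [ 0.   -0.02 -0.02]
```

play_rows(plan=[[[0.08,-0.03,0.9],[0,0,-0.05],-0.67],[[0,0,0.9],[0,0,0],-0.67],[[0,0,0.9],[0,0,0],-0.67],[[0,0,0.9],[0,0,0],-0.67],[[0,0,0.9],[0,0,0],-0.67],[[0,0,0.6],[0,0,0],-0.67],[[0,0,0.27],[0,0,0],-0.67],[[0,0,0],[0,0,0],0],[[0,0,0],[0,0,0],0],[[0,0,0],[0,0,0],0],[[0,0,0],[0,0,0],0]])

```text
clock: 32.4
position: [0.6077, -0.1189, 0.0171]
tool_rot: [3.14, -0.001, 1.706]
force: [-0.8, 0.1, -1.9]
grip_width: 0.0624
finger_force: 44.8
```

```bash
python3 - <<'E'
from h import *
to_tool(S(-.0511,0,.17),SR@np.diag([1,-1,-1]))
E
```

```text
pos [ 0.6077 -0.1189  0.0171] rpy [ 3.140e+00 -1.000e-03  1.706e+00] q [ 0.33  0.83 -0.34  1.73  0.42  0.65 -0.11] w 0.0624 t 32.4
shift units [-9.7  -6.53 -6.13]
turn units [ 0.01 -0.01  4.41]
```

play_rows(plan=[[[0,0,-1],[0,0,0],0],[[0,0,-1],[0,0,0],0],[[0,0,-1],[0,0,0],0],[[0,0,-1],[0,0,0],0],[[0,0,-1],[0,0,0],0],[[-0.97,-0.65,0],[0,0,0],0],[[-0.97,-0.65,0],[0,0,0],0],[[-0.97,-0.65,0],[0,0,0],0],[[-0.97,-0.65,0],[0,0,0],0],[[-0.97,-0.65,0],[0,0,0],0],[[-0.97,-0.65,0],[0,0,0],0],[[-0.97,-0.65,0],[0,0,0],0],[[-0.97,-0.65,0],[0,0,0],0],[[-0.97,-0.65,0],[0,0,0],0],[[-0.97,-0.65,0],[0,0,0],0],[[0,0,0],[0,0,0.88],0],[[0,0,0],[0,0,0.88],0],[[0,0,0],[0,0,0.88],0],[[0,0,0],[0,0,0.88],0],[[0,0,0],[0,0,0.88],0]])

```text
clock: 34.9
position: [0.4792, -0.3811, 0.1415]
tool_rot: [3.142, -0.002, 1.042]
force: [-0.4, 0.2, -0.6]
grip_width: 0.0627
finger_force: 45.3
```

play_rows(plan=[[[0,0,0],[0,0.88,0],0],[[0,0,0],[0,0.88,0],0],[[0,0,0],[0,0.88,0],0],[[0,0,0],[0,0.87,0],0],[[0,0,0],[0,0.87,0],0],[[0,0,0],[0,0.87,0],0],[[0,0,0],[0,0,0],0],[[0,0,0],[0,0,0],0]])

```text
clock: 35.9
position: [0.4797, -0.3806, 0.1418]
tool_rot: [3.141, -0.787, 1.048]
force: [0.8, -0.0, -1.0]
grip_width: 0.0627
finger_force: 45.3
```

```bash
python3 - <<'E'
from h import *
to_tool(S(-.0087,0,.0569),PLACE)
E
```

```text
pos [ 0.4797 -0.3806  0.1418] rpy [ 3.141 -0.787  1.048] q [ 1.3   0.92 -0.64  1.53 -0.29  1.07  0.46] w 0.0627 t 35.9
shift units [-1.24 -0.02  3.56]
turn units [-0.01 -0.01  0.02]
```

play_rows(plan=[[[-0.58,0,0.5],[0,0,0],0],[[-0.58,0,0.5],[0,0,0],0],[[0,0,0.7],[0,0,0],0],[[0,0,0.7],[0,0,0],0],[[0,0,0.7],[0,0,0],0],[[0,0,0.4],[0,0,0],0],[[-0.08,0,0.08],[0,0,0],0],[[0,0,0],[0,0,0],0],[[0,0,0],[0,0,0],-0.9],[[0,0,0],[0,0,0],-0.9],[[0,0,0],[0,0,0],-0.9],[[0,0,0],[0,0,0],-0.9],[[0,0,-0.5],[0,0,0],-0.9],[[0,0,-0.8],[0,0,0],-0.9],[[0,0,-1],[0,0,0],-0.9],[[0,0,-1],[0,0,0],-0.9],[[0,0,-1],[0,0,0],-0.9],[[0,0,-1],[0,-0.88,0],-0.9],[[0,0,0],[0,-0.88,0],-0.9],[[0,0,0],[0,-0.88,0],-0.9]])

```text
clock: 38.4
position: [0.4526, -0.4277, 0.1509]
tool_rot: [3.14, -0.388, 1.045]
force: [0.7, 1.1, -0.8]
grip_width: 0.0814
finger_force: 0.0
```

```bash
python3 - <<'E'
from h import *
f,X=look(["coaster0"],cam="side")
save(f,"s5.png",(300,150,420,240),6)
to_tool(slope(.14),REGRIP)
E
```

```text
TCP [ 0.4526 -0.4277  0.1509] [ 3.14  -0.388  1.045] q [ 1.14  0.75 -0.47  1.58 -0.08  0.97  0.29] t 38.4
coaster0 0.84 [362. 268. 394. 300.] [0.4485 0.0256 0.0144] (array([448.,  25.]), array([102.,  64.]), 89.6) [142. 138. 128.]
coaster0 0.71 [232. 210. 248. 224.] [ 0.8002 -0.2728  0.0101] (array([ 796., -253.]), array([86., 34.]), -55.3) [241. 213.   6.]
coaster0 0.66 [289. 191. 324. 217.] [ 0.6427 -0.3301  0.0098] (array([ 642., -321.]), array([107.,  71.]), -60.2) [217.  65.  50.]
coaster0 0.61 [350. 233. 382. 260.] [ 0.4757 -0.118   0.0139] (array([ 476., -117.]), array([106.,  66.]), 84.9) [142. 138. 128.]
coaster0 0.46 [342. 181. 374. 202.] [ 0.5031 -0.318   0.0704] (array([ 504., -415.]), array([133.,  41.]), -40.4) [133. 124. 112.]
pos [ 0.4551 -0.425   0.1523] rpy [ 3.138 -0.39   1.052] q [ 1.14  0.74 -0.47  1.58 -0.08  0.97  0.29] w 0.0813 t 38.5
shift units [ 5.4  -0.03  3.75]
turn units [-6.07 -6.12  9.18]
```

play_rows(plan=[[[0,0,-0.4],[0,-0.88,0],-0.1],[[0,0,-0.4],[0,-0.88,0],-0.1],[[0,0,-0.4],[0,-0.83,0],-0.1],[[1,0,0],[0,0,0],-0.1],[[1,0,0],[0,0,0],-0.1],[[1,0,0],[0,0,0],-0.1],[[1,0,0],[0,0,0],-0.1],[[1,0,0],[0,0,0],-0.1],[[1,0,0],[0,0,0],-0.1],[[0.5,0,0],[0,0,0.95],-0.1],[[0,0,0],[0,0,0.95],-0.1],[[0,0,0],[0,0,0.95],-0.1],[[0,0,0],[0,0,0.95],-0.1],[[0,0,0],[0,0,0.95],-0.1],[[0,0,0],[0,0,0.95],-0.1],[[0,0,0],[0,0,0.95],-0.1],[[0,0,0],[0,0,0.95],-0.1],[[0,0,0],[0,0,0.95],-0.1],[[0,0,0],[0,0,0.95],-0.1],[[0,0,0],[0,0,0.95],-0.1]])

```text
clock: 41.0
position: [0.53, -0.2933, 0.1787]
tool_rot: [-3.136, 0.002, -0.527]
force: [-0.3, -0.1, -0.4]
grip_width: 0.0468
finger_force: 0.0
```

play_rows(plan=[[[0,0,0],[-0.88,0,0],-0.1],[[0,0,0],[-0.88,0,0],-0.1],[[0,0,0],[-0.88,0,0],-0.1],[[0,0,0],[-0.88,0,0],-0.1],[[0,0,0],[-0.88,0,0],-0.1],[[0,0,0],[-0.84,0,0],-0.1],[[0,0,0],[0,0,0],-0.1],[[0,0,0],[0,0,0],-0.1]])

```text
clock: 42.0
position: [0.5298, -0.2937, 0.1793]
tool_rot: [2.362, 0.001, -0.524]
force: [-0.3, 1.5, -1.1]
grip_width: 0.0469
finger_force: 0.0
```

```bash
python3 - <<'E'
from h import *
to_tool(slope(.08),REGRIP)
E
```

```text
pos [ 0.5298 -0.2937  0.1793] rpy [ 2.362e+00  1.000e-03 -5.240e-01] q [-0.24  0.81  0.5   1.67  0.42  1.07 -2.19] w 0.0469 t 42.0
shift units [-0.01 -2.01  3.91]
turn units [-0.04 -0.01  0.02]
```

play_rows(plan=[[[0,-1,0],[0,0,0],-0.1],[[0,-1,0],[0,0,0],-0.1],[[0,0,0.9],[0,0,0],-0.1],[[0,0,0.9],[0,0,0],-0.1],[[0,0,0.9],[0,0,0],-0.1],[[0,0,0.8],[0,0,0],-0.1],[[0,0,0.4],[0,0,0],-0.1],[[0,0,0],[0,0,0],-0.1],[[0,0,0],[0,0,0],1],[[0,0,0],[0,0,0],1],[[0,0,0],[0,0,0],1],[[0,0,0],[0,0,0],1],[[0,0,0],[0,0,0],1],[[0,0,0],[0,0,0],1]])

```text
clock: 43.75
position: [0.5144, -0.3215, 0.0758]
tool_rot: [2.359, -0.001, -0.521]
force: [-0.2, 1.1, 9.4]
grip_width: 0.0098
finger_force: 39.0
```

play_rows(plan=[[[0,0,-0.7],[0,0,0],1],[[0,0,-0.9],[0,0,0],1],[[0,0,-1],[0,0,0],1],[[0,0,-1],[0,0,0],1],[[0,0,-0.5],[0.88,0,0],1],[[0,0,-0.5],[0.88,0,0],1],[[0,0,-0.5],[0.88,0,0],1],[[0,0,-0.5],[0.88,0,0],1],[[0,0,-0.5],[0.88,0,0],1],[[0,0,-0.5],[0.84,0,0],1],[[0,0,0],[0,0,-0.87],1],[[0,0,0],[0,0,-0.87],1],[[0,0,0],[0,0,-0.87],1],[[0,0,0],[0,0,-0.87],1],[[0,0,0],[0,0,0],1]])

```text
clock: 45.62
position: [0.5614, -0.2386, 0.2047]
tool_rot: [-3.138, -0.003, 0.0]
force: [0.2, 0.2, 0.2]
grip_width: 0.0081
finger_force: 47.6
```

```bash
python3 - <<'E'
from h import *
to_tool([.605,-.149,.19],REL(90,0))
E
```

```text
pos [ 0.5614 -0.2386  0.2047] rpy [-3.138e+00 -3.000e-03  0.000e+00] q [ 0.32  0.54 -0.01  1.68  0.    0.92 -1.27] w 0.0081 t 45.625
shift units [ 1.74 -3.58  0.61]
turn units [-0.03 -0.02  0.  ]
```

play_rows(plan=[[[0.44,-0.9,0],[0,0,0],1],[[0.44,-0.9,0],[0,0,0],1],[[0.44,-0.9,0],[0,0,0],1],[[0.44,-0.9,0],[0,0,0],1],[[0,0,0.3],[0.87,0,0],1],[[0,0,0.3],[0.87,0,0],1],[[0,0,0.3],[0.87,0,0],1],[[0,0,0],[0.87,0,0],1],[[0,0,0],[0.87,0,0],1],[[0,0,0],[0.87,0,0],1],[[0,0,0],[0.87,0,0],1],[[0,0,0],[0.87,0,0],1],[[0,0,0],[0,0,0],1],[[0,0,0],[0,0,0],1]])

```text
clock: 47.38
position: [0.6058, -0.1451, 0.1831]
tool_rot: [-2.097, -0.002, 0.001]
force: [0.2, 1.1, -0.4]
grip_width: 0.0081
finger_force: 47.7
```

```bash
python3 - <<'E'
from h import *
to_tool([.606,-.149,.051],REL(90,60))
E
```

```text
pos [ 0.6058 -0.1451  0.1831] rpy [-2.097e+00 -2.000e-03  1.000e-03] q [ 0.75  0.97 -0.4   1.37 -0.6   1.4  -0.87] w 0.0081 t 47.375
shift units [-0.    4.65  2.52]
turn units [ 0.01 -0.    0.01]
```

play_rows(plan=[[[0,0.9,0.49],[0,0,0],1],[[0,0.9,0.49],[0,0,0],1],[[0,0.9,0.49],[0,0,0],1],[[0,0.9,0.49],[0,0,0],1],[[0,0.75,0.4],[0,0,0],1],[[0,0.3,0.16],[0,0,0],1],[[0,0,0],[0,0,0],1],[[0,0,0],[0,0,0],0.3],[[0,0,0],[0,0,0],0.3],[[0,0,0],[0,0,0],0.3],[[0,0,0],[0,0,0],0.3],[[0,0,-0.5],[0,0,0],0.3],[[0,0,-0.5],[0,0,0],0.3],[[0,0,-1],[0,0,0],0.3],[[0,0,-1],[0,0,0],0.3],[[0,0,-1],[0,0,0],0.3],[[0,-0.9,-0.5],[0,0,0],0.3],[[0,-0.9,-0.5],[0,0,0],0.3]])

```text
clock: 49.62
position: [0.6057, -0.2347, 0.1538]
tool_rot: [-2.093, -0.003, 0.001]
force: [0.3, -0.2, 0.4]
grip_width: 0.0298
finger_force: 0.0
```

play_rows(plan=[[[0,0,0],[-0.87,0,0],-0.67],[[0,0,0],[-0.87,0,0],-0.67],[[0,0,0],[-0.87,0,0],-0.67],[[0,0,0],[-0.87,0,0],-0.67],[[0,0,0],[-0.87,0,0],-0.67],[[0,0,0],[-0.87,0,0],-0.67],[[0,0,0],[-0.87,0,0],-0.67],[[0,0,0],[-0.87,0,0],-0.67]])

```text
clock: 50.62
position: [0.6059, -0.234, 0.1539]
tool_rot: [-3.141, -0.005, 0.001]
force: [0.1, -0.5, -0.4]
grip_width: 0.0713
finger_force: 0.0
```

```bash
python3 - <<'E'
from h import *
for c in ["scene","side"]: f,X=look(["coaster0"],cam=c)
save(f,"s6.png",(280,200,460,330),3)
to_tool([.447,.017,.15],Ro.from_euler("xyz",[np.pi,0,np.radians(90)]).as_matrix())
E
```

```text
TCP [ 0.6059 -0.234   0.1539] [-3.141e+00 -5.000e-03  1.000e-03] q [ 0.26  0.66  0.02  1.61 -0.02  0.86 -1.28] t 50.625
coaster0 0.94 [192. 194. 233. 220.] [ 0.6424 -0.3405  0.0101] (array([ 645., -336.]), array([98., 79.]), -60.6) [203.  55.  48.]
coaster0 0.87 [162. 246. 205. 281.] [ 0.8198 -0.2471  0.0096] (array([ 822., -244.]), array([99., 68.]), -86.9) [231. 208.  70.]
coaster0 0.85 [294. 195. 332. 231.] [ 0.4745 -0.1255  0.0143] (array([ 475., -125.]), array([100.,  71.]), 85.4) [129. 126. 118.]
coaster0 0.73 [256. 222. 299. 258.] [ 0.6057 -0.1229  0.0144] (array([ 607., -123.]), array([97., 69.]), -89.7) [125. 122. 114.]
coaster0 0.71 [340. 220. 381. 248.] [0.4478 0.0174 0.0153] (array([448.,  16.]), array([92., 70.]), -89.6) [124. 121. 113.]
TCP [ 0.6069 -0.2302  0.1538] [-3.139 -0.005  0.007] q [ 0.26  0.66  0.02  1.62 -0.02  0.86 -1.27] t 50.725
coaster0 0.96 [291. 190. 323. 214.] [ 0.6443 -0.3358  0.0098] (array([ 643., -324.]), array([107.,  70.]), -59.8) [217.  62.  46.]
coaster0 0.8 [353. 233. 382. 261.] [ 0.4756 -0.1189  0.0139] (array([ 475., -118.]), array([106.,  67.]), 85.5) [143. 139. 128.]
coaster0 0.69 [292. 232. 327. 258.] [ 0.6078 -0.1166  0.0138] (array([ 607., -115.]), array([105.,  65.]), -89.6) [141. 137. 126.]
coaster0 0.68 [363. 266. 394. 300.] [0.4475 0.0255 0.0146] (array([448.,  25.]), array([105.,  63.]), 89.6) [142. 139. 128.]
coaster0 0.54 [237. 205. 250. 224.] [ 0.7971 -0.2682  0.0102] (array([ 792., -246.]), array([85., 27.]), -65.1) [235. 205.  12.]
pos [ 0.6058 -0.2337  0.153 ] rpy [-3.136e+00 -3.000e-03  2.000e-03] q [ 0.27  0.66  0.02  1.61 -0.02  0.87 -1.27] w 0.0714 t 50.825
shift units [ -6.33 -10.04   0.16]
turn units [ -0.02  -0.05 -10.46]
```

View pics/s6.png

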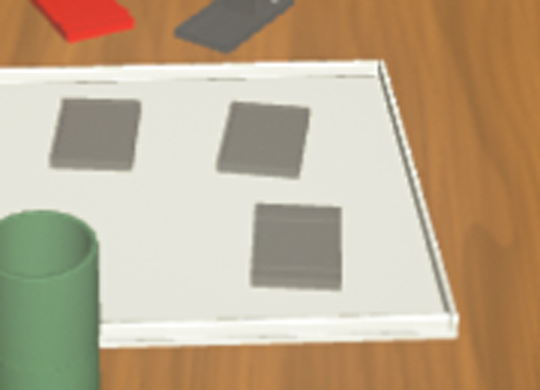

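play_rows(plan=[[[-0.63,-1,0],[0,0,0],-0.67],[[-0.63,-1,0],[0,0,0],-0.67],[[-0.63,-1,0],[0,0,0],-0.67],[[-0.63,-1,0],[0,0,0],-0.67],[[-0.63,-1,0],[0,0,0],-0.67],[[-0.63,-1,0],[0,0,0],-0.67],[[-0.63,-1,0],[0,0,0],-0.67],[[-0.63,-1,0],[0,0,0],-0.67],[[-0.63,-1,0],[0,0,0],-0.67],[[-0.63,-1,0],[0,0,0],-0.67],[[0,0,0],[0,0,-1],-0.67],[[0,0,0],[0,0,-1],-0.67],[[0,0,0],[0,0,-1],-0.67],[[0,0,0],[0,0,-1],-0.67],[[0,0,0],[0,0,-1],-0.67],[[0,0,0],[0,0,-1],-0.67],[[0,0,0],[0,0,-1],-0.67],[[0,0,0],[0,0,-1],-0.67],[[0,0,0],[0,0,-1],-0.67],[[0,0,0],[0,0,-1],-0.67]])

```text
clock: 53.32
position: [0.448, 0.0138, 0.1528]
tool_rot: [3.141, -0.005, 1.503]
force: [-0.3, 0.2, 0.7]
grip_width: 0.0713
finger_force: 0.0
```

```bash
python3 - <<'E'
from h import *
look(["coaster0"])
to_tool([.447,.017,.0167],Ro.from_euler("xyz",[np.pi,0,np.radians(90)]).as_matrix())
E
```

```text
TCP [0.448  0.0138 0.1528] [ 3.141 -0.005  1.503] q [ 0.15  0.41 -0.39  2.12  0.25  0.65 -0.47] t 53.325
coaster0 0.75 [271. 163. 365. 285.] [0.4464 0.0194 0.0135] (array([446.,  16.]), array([93., 64.]), 89.7) [100.  98.  93.]
coaster0 0.71 [471. 311. 550. 374.] [ 0.6067 -0.0974  0.0123] (array([ 603., -101.]), array([68., 61.]), 1.0) [95. 93. 89.]
coaster0 0.64 [323. 327. 401. 417.] [ 0.4736 -0.1193  0.0124] (array([ 473., -120.]), array([97., 64.]), 85.0) [98. 97. 92.]
coaster0 0.38 [503. 476. 522. 479.] [ 0.6429 -0.2888  0.0023] (array([ 633., -270.]), array([16.,  8.]), -7.9) [148.  30.  29.]
pos [0.448  0.0138 0.1528] rpy [ 3.14  -0.005  1.5  ] q [ 0.15  0.41 -0.39  2.12  0.25  0.65 -0.48] w 0.071 t 53.425
shift units [ 0.1  -0.06  5.44]
turn units [ 0.01 -0.03 -0.47]
```

play_rows(plan=[[[0.1,-0.06,0.9],[0,0,-0.45],-0.67],[[0,0,0.9],[0,0,0],-0.67],[[0,0,0.9],[0,0,0],-0.67],[[0,0,0.9],[0,0,0],-0.67],[[0,0,0.9],[0,0,0],-0.67],[[0,0,0.6],[0,0,0],-0.67],[[0,0,0.33],[0,0,0],-0.67],[[0,0,0],[0,0,0],0],[[0,0,0],[0,0,0],0],[[0,0,0],[0,0,0],0],[[0,0,0],[0,0,0],0],[[0,0,-1],[0,0,0],0],[[0,0,-1],[0,0,0],0],[[0,0,-1],[0,0,0],0],[[0,0,-1],[0,0,0],0],[[0,0,-1],[0,0,0],0]])

```text
clock: 55.42
position: [0.4465, 0.0175, 0.1428]
tool_rot: [3.139, -0.004, 1.568]
force: [0.1, 0.2, 0.2]
grip_width: 0.0626
finger_force: 44.9
```

```bash
python3 - <<'E'
from h import *
to_tool(S(-.0511,0,.142),SR@np.diag([1,-1,-1]))
E
```

```text
pos [0.4465 0.0175 0.1428] rpy [ 3.139 -0.004  1.568] q [ 0.16  0.43 -0.41  2.13  0.28  0.63 -0.45] w 0.0626 t 55.425
shift units [-15.96   1.33  -0.03]
turn units [ 0.01 -0.03  3.49]
```

play_rows(plan=[[[-1,0.08,0],[0,0,0],0],[[-1,0.08,0],[0,0,0],0],[[-1,0.08,0],[0,0,0],0],[[-1,0.08,0],[0,0,0],0],[[-1,0.08,0],[0,0,0],0],[[-1,0.08,0],[0,0,0],0],[[-1,0.08,0],[0,0,0],0],[[-1,0.08,0],[0,0,0],0],[[-1,0.08,0],[0,0,0],0],[[-1,0.08,0],[0,0,0],0],[[-1,0.08,0],[0,0,0],0],[[-1,0.08,0],[0,0,0],0],[[-1,0.08,0],[0,0,0],0],[[-1,0.08,0],[0,0,0],0],[[-1,0.08,0],[0,0,0],0],[[-1,0.08,0],[0,0,0],0],[[0,0,0],[0,0,0.87],0],[[0,0,0],[0,0,0.87],0],[[0,0,0],[0,0,0.87],0],[[0,0,0],[0,0,0.87],0]])

```text
clock: 57.92
position: [0.4774, -0.3825, 0.1403]
tool_rot: [-3.141, -0.005, 1.042]
force: [-1.3, 0.2, -1.4]
grip_width: 0.0623
finger_force: 44.9
```

play_rows(plan=[[[0,0,0],[0,0.88,0],0],[[0,0,0],[0,0.88,0],0],[[0,0,0],[0,0.88,0],0],[[0,0,0],[0,0.87,0],0],[[0,0,0],[0,0.87,0],0],[[0,0,0],[0,0.87,0],0],[[0,0,0],[0,0,0],0],[[0,0,0],[0,0,0],0]])

```text
clock: 58.92
position: [0.478, -0.3819, 0.1407]
tool_rot: [3.141, -0.79, 1.048]
force: [0.9, -0.4, -0.3]
grip_width: 0.0625
finger_force: 44.9
```

```bash
python3 - <<'E'
from h import *
to_tool(S(-.0087,0,.0569),PLACE)
E
```

```text
pos [ 0.478  -0.3819  0.1407] rpy [ 3.141 -0.79   1.048] q [ 1.29  0.92 -0.62  1.53 -0.31  1.07  0.48] w 0.0625 t 58.925
shift units [-1.17  0.02  3.58]
turn units [-0.01 -0.03  0.02]
```

play_rows(plan=[[[-0.58,0,0.5],[0,0,0],0],[[-0.58,0,0.5],[0,0,0],0],[[0,0,0.7],[0,0,0],0],[[0,0,0.7],[0,0,0],0],[[0,0,0.7],[0,0,0],0],[[0,0,0.4],[0,0,0],0],[[-0.08,0,0.1],[0,0,0],0],[[0,0,0],[0,0,0],0],[[0,0,0],[0,0,0],-0.9],[[0,0,0],[0,0,0],-0.9],[[0,0,0],[0,0,0],-0.9],[[0,0,0],[0,0,0],-0.9],[[0,0,-0.5],[0,0,0],-0.9],[[0,0,-0.8],[0,0,0],-0.9],[[0,0,-1],[0,0,0],-0.9],[[0,0,-1],[0,0,0],-0.9],[[0,0,-1],[0,0,0],-0.9],[[0,0,-1],[0,-0.88,0],-0.9],[[0,0,0],[0,-0.88,0],-0.9],[[0,0,0],[0,-0.88,0],-0.9]])

```text
clock: 61.42
position: [0.4511, -0.4287, 0.1494]
tool_rot: [3.14, -0.391, 1.045]
force: [0.9, 0.7, -0.7]
grip_width: 0.0811
finger_force: 0.0
```

```bash
python3 - <<'E'
from h import *
f,X=look(["coaster0"],cam="side")
to_tool(slope(.14),REGRIP)
E
```

```text
TCP [ 0.4511 -0.4287  0.1494] [ 3.14  -0.391  1.045] q [ 1.13  0.75 -0.45  1.58 -0.1   0.97  0.31] t 61.425
coaster0 0.78 [350. 232. 385. 261.] [ 0.4747 -0.1192  0.0137] (array([ 474., -117.]), array([107.,  69.]), 86.2) [145. 141. 130.]
coaster0 0.72 [298. 233. 324. 260.] [ 0.6086 -0.1177  0.0141] (array([ 607., -116.]), array([100.,  65.]), 89.5) [140. 135. 124.]
coaster0 0.57 [288. 193. 322. 216.] [ 0.6432 -0.3307  0.0097] (array([ 642., -319.]), array([105.,  69.]), -59.7) [218.  62.  47.]
coaster0 0.53 [239. 208. 247. 224.] [ 0.7969 -0.2657  0.0096] (array([ 792., -246.]), array([77., 23.]), -68.5) [238. 209.   8.]
coaster0 0.44 [341. 179. 378. 203.] [ 0.5007 -0.3207  0.0637] (array([ 502., -411.]), array([137.,  41.]), -41.9) [136. 126. 114.]
coaster0 0.33 [259. 272. 309. 320.] [0.5941 0.3107 0.178 ] (array([641.,  88.]), array([184., 112.]), -84.1) [114. 145. 110.]
pos [ 0.4536 -0.426   0.1508] rpy [ 3.138 -0.393  1.052] q [ 1.13  0.74 -0.45  1.58 -0.1   0.97  0.31] w 0.0809 t 61.525
shift units [5.48 0.01 3.74]
turn units [-6.08 -6.13  9.17]
```

Same place as before on the stand, so I repeat the regrip.

play_rows(plan=[[[0,0,-0.4],[0,-0.88,0],-0.1],[[0,0,-0.4],[0,-0.88,0],-0.1],[[0,0,-0.4],[0,-0.84,0],-0.1],[[1,0,0],[0,0,0],-0.1],[[1,0,0],[0,0,0],-0.1],[[1,0,0],[0,0,0],-0.1],[[1,0,0],[0,0,0],-0.1],[[1,0,0],[0,0,0],-0.1],[[1,0,0],[0,0,0],-0.1],[[0.5,0,0],[0,0,0.95],-0.1],[[0,0,0],[0,0,0.95],-0.1],[[0,0,0],[0,0,0.95],-0.1],[[0,0,0],[0,0,0.95],-0.1],[[0,0,0],[0,0,0.95],-0.1],[[0,0,0],[0,0,0.95],-0.1],[[0,0,0],[0,0,0.95],-0.1],[[0,0,0],[0,0,0.95],-0.1],[[0,0,0],[0,0,0.95],-0.1],[[0,0,0],[0,0,0.95],-0.1],[[0,0,0],[0,0,0.95],-0.1]])

```text
clock: 64.03
position: [0.5285, -0.2944, 0.1774]
tool_rot: [-3.134, 0.002, -0.527]
force: [-0.1, -1.0, 0.3]
grip_width: 0.0466
finger_force: 0.0
```

play_rows(plan=[[[0,0,0],[-0.88,0,0],-0.1],[[0,0,0],[-0.88,0,0],-0.1],[[0,0,0],[-0.88,0,0],-0.1],[[0,0,0],[-0.88,0,0],-0.1],[[0,0,0],[-0.88,0,0],-0.1],[[0,0,0],[-0.84,0,0],-0.1],[[0,0,0],[0,0,0],-0.1],[[0,0,0],[0,0,0],-0.1]])

```text
clock: 65.03
position: [0.5283, -0.2948, 0.178]
tool_rot: [2.364, 0.001, -0.524]
force: [-0.2, -0.2, -0.3]
grip_width: 0.047
finger_force: 0.0
```

```bash
python3 - <<'E'
from h import *
to_tool(slope(.08),REGRIP)
E
```

```text
pos [ 0.5283 -0.2948  0.178 ] rpy [ 2.364e+00  1.000e-03 -5.240e-01] q [-0.26  0.82  0.52  1.67  0.4   1.06 -2.18] w 0.047 t 65.025
shift units [ 0.02 -2.02  3.82]
turn units [-0.05 -0.01  0.02]
```

play_rows(plan=[[[0,-1,0],[-0.05,0,0],-0.1],[[0,-1,0],[0,0,0],-0.1],[[0,0,0.9],[0,0,0],-0.1],[[0,0,0.9],[0,0,0],-0.1],[[0,0,0.9],[0,0,0],-0.1],[[0,0,0.7],[0,0,0],-0.1],[[0,0,0.4],[0,0,0],-0.1],[[0,0,0],[0,0,0],-0.1],[[0,0,0],[0,0,0],1],[[0,0,0],[0,0,0],1],[[0,0,0],[0,0,0],1],[[0,0,0],[0,0,0],1],[[0,0,0],[0,0,0],1],[[0,0,0],[0,0,0],1]])

```text
clock: 66.78
position: [0.5135, -0.3215, 0.0766]
tool_rot: [2.353, -0.001, -0.521]
force: [0.1, 1.7, 8.7]
grip_width: 0.0097
finger_force: 39.0
```

play_rows(plan=[[[0,0,-0.7],[0,0,0],1],[[0,0,-0.9],[0,0,0],1],[[0,0,-1],[0,0,0],1],[[0,0,-1],[0,0,0],1],[[0,0,-0.5],[0.88,0,0],1],[[0,0,-0.5],[0.88,0,0],1],[[0,0,-0.5],[0.88,0,0],1],[[0,0,-0.5],[0.88,0,0],1],[[0,0,-0.5],[0.88,0,0],1],[[0,0,-0.5],[0.84,0,0],1],[[0,0,0],[0,0,-0.87],1],[[0,0,0],[0,0,-0.87],1],[[0,0,0],[0,0,-0.87],1],[[0,0,0],[0,0,-0.87],1],[[0,0,0],[0,0,0],1]])

```text
clock: 68.65
position: [0.5609, -0.238, 0.2049]
tool_rot: [3.14, 0.001, 0.0]
force: [-0.1, 0.8, -1.8]
grip_width: 0.0077
finger_force: 47.5
```

```bash
python3 - <<'E'
from h import *
to_tool([.47,-.01,.205],REL(90,0))
E
```

```text
pos [ 0.5609 -0.238   0.2049] rpy [3.14e+00 1.00e-03 0.00e+00] q [ 0.29  0.54  0.02  1.68 -0.01  0.92 -1.26] w 0.0077 t 68.65
shift units [-3.63 -9.12 -0.01]
turn units [0.01 0.   0.  ]
```

play_rows(plan=[[[-0.12,-0.95,0],[0,0,0],1],[[-0.12,-0.95,0],[0,0,0],1],[[-0.12,-0.95,0],[0,0,0],1],[[-0.12,-0.95,0],[0,0,0],1],[[-0.12,-0.95,0],[0,0,0],1],[[-0.12,-0.95,0],[0,0,0],1],[[-0.12,-0.95,0],[0,0,0],1],[[-0.12,-0.95,0],[0,0,0],1],[[-0.12,-0.95,0],[0,0,0],1],[[-0.12,-0.95,0],[0,0,0],1],[[0,0,0.3],[0.87,0,0],1],[[0,0,0.3],[0.87,0,0],1],[[0,0,0.3],[0.87,0,0],1],[[0,0,0],[0.87,0,0],1],[[0,0,0],[0.87,0,0],1],[[0,0,0],[0.87,0,0],1],[[0,0,0],[0.87,0,0],1],[[0,0,0],[0.87,0,0],1],[[0,0,0],[0,0,0],1],[[0,0,0],[0,0,0],1]])

```text
clock: 71.15
position: [0.5309, 0.0029, 0.1825]
tool_rot: [-2.102, 0.001, 0.001]
force: [-0.1, -0.2, -0.7]
grip_width: 0.0079
finger_force: 47.6
```

```bash
python3 - <<'E'
from h import *
to_tool([.53,0,.051],REL(90,60))
f=grab_frame("scene")
X=cloud(f)
for r in regions_of("coaster0","scene"): print(round(r["p"],2),np.round(r["box"]),np.nanmedian(X[r["mask"]],0).round(3))
E
```

```text
pos [0.5309 0.0029 0.1825] rpy [-2.102e+00  1.000e-03  1.000e-03] q [ 0.69  0.82 -0.47  1.79 -0.73  1.1  -0.77] w 0.0079 t 71.15
shift units [-0.03  4.59  2.56]
turn units [ 0.05  0.01 -0.01]
0.77 [291. 198. 331. 229.] [ 0.478 -0.129  0.014]
0.74 [258. 224. 301. 260.] [ 0.607 -0.123  0.014]
0.69 [194. 197. 233. 220.] [ 0.644 -0.337  0.01 ]
0.69 [162. 248. 208. 278.] [ 0.819 -0.246  0.009]
0.64 [322. 192. 366. 235.] [0.532 0.039 0.17 ]
0.41 [224. 179. 413. 322.] [ 0.56  -0.006  0.006]
```

play_rows(plan=[[[0,0.9,0.5],[0,0,0],1],[[0,0.9,0.5],[0,0,0],1],[[0,0.9,0.5],[0,0,0],1],[[0,0.9,0.5],[0,0,0],1],[[0,0.7,0.4],[0,0,0],1],[[0,0.29,0.16],[0,0,0],1],[[0,0,0],[0,0,0],1],[[0,0,0],[0,0,0],0.3],[[0,0,0],[0,0,0],0.3],[[0,0,0],[0,0,0],0.3],[[0,0,0],[0,0,0],0.3],[[0,0,-0.5],[0,0,0],0.3],[[0,0,-0.5],[0,0,0],0.3],[[0,0,-1],[0,0,0],0.3],[[0,0,-1],[0,0,0],0.3],[[0,0,-1],[0,0,0],0.3],[[0,-0.9,-0.5],[0,0,0],0.3],[[0,-0.9,-0.5],[0,0,0],0.3]])

```text
clock: 73.5
position: [0.5307, -0.0865, 0.1538]
tool_rot: [-2.099, 0.001, -0.0]
force: [-0.4, -0.2, 0.2]
grip_width: 0.0301
finger_force: 0.0
```

play_rows(plan=[[[0,-0.5,0],[-0.87,0,0],-1],[[0,-0.5,0],[-0.87,0,0],-1],[[0,-0.5,0],[-0.87,0,0],-1],[[0,0,-0.5],[-0.87,0,0],-1],[[0,0,-0.5],[-0.87,0,0],-1],[[0,0,-0.5],[-0.87,0,0],-1],[[0,0,-1],[-0.87,0,0],-1],[[0,0,-1],[-0.87,0,0],-1],[[0,0,-1],[0,0,0],-1],[[0,0,-1],[0,0,0],-1]])

```text
clock: 74.75
position: [0.5307, -0.0908, 0.3152]
tool_rot: [3.14, 0.0, 0.001]
force: [-0.5, -0.0, 0.5]
grip_width: 0.0852
finger_force: 0.0
```

```bash
python3 - <<'E'
from h import *
from scipy.optimize import least_squares
for c in ["scene","side"]:
    f,X=look(["coaster0"],cam=c)
    # mug: circle fit of body points per height
    m=(X[...,0]>.52)&(X[...,0]<.72)&(X[...,1]>.2)&(X[...,1]<.4)&(X[...,2]>.01)&(X[...,2]<.2)
    g=f["pixels"].astype(int); P=X[m&(g[...,1]>g[...,0]+8)]
    for lo,hi in [(.015,.06),(.08,.12),(.14,.185)]:
        q=P[(P[:,2]>lo)&(P[:,2]<hi)]
        e=lambda p: np.hypot(q[:,0]-p[0],q[:,1]-p[1])-.033
        r=least_squares(e,[.605,.295],loss="soft_l1",f_scale=.003); 
        h=q[e(r.x)>.008]
        print("mug",lo,r.x.round(4),"handle",(h[:,:2].mean(0)-r.x).round(3) if len(h) else None,len(h),np.degrees(np.arctan2(*(h[:,:2].mean(0)-r.x)[::-1])) if len(h) else 0)
    print("top z",np.percentile(P[:,2],99.5))
save(f,"s7.png",(180,180,480,420),2)
E
```

```text
TCP [ 0.5307 -0.0908  0.3152] [3.14e+00 0.00e+00 1.00e-03] q [ 0.09  0.31 -0.04  1.74  0.01  1.09 -1.52] t 74.75
coaster0 0.88 [292. 197. 336. 231.] [ 0.4742 -0.1234  0.0142] (array([ 474., -125.]), array([104.,  75.]), 86.0) [132. 129. 121.]
coaster0 0.81 [162. 248. 208. 284.] [ 0.8193 -0.2462  0.0097] (array([ 821., -243.]), array([97., 67.]), -85.4) [232. 209.  70.]
coaster0 0.77 [261. 225. 298. 259.] [ 0.6049 -0.1223  0.0142] (array([ 605., -122.]), array([98., 69.]), 88.3) [125. 121. 113.]
coaster0 0.63 [320. 235. 361. 273.] [0.531  0.0281 0.0142] (array([532.,  27.]), array([94., 70.]), 89.8) [123. 120. 112.]
mug 0.015 [0.5916 0.29  ] handle [0.05  0.009] 31 10.493170898003491
mug 0.08 [0.5907 0.2889] handle [ 0.051 -0.   ] 26 -0.4413940422238955
mug 0.14 [0.5938 0.2912] handle [0.05  0.005] 39 5.366237114579534
top z 0.1997985984744364
TCP [ 0.5316 -0.0913  0.3165] [ 3.14e+00 -3.00e-03 -0.00e+00] q [ 0.09  0.31 -0.04  1.74  0.01  1.09 -1.52] t 74.85
coaster0 0.85 [289. 192. 321. 213.] [ 0.6432 -0.3323  0.0103] (array([ 642., -321.]), array([103.,  67.]), -60.3) [218.  61.  46.]
coaster0 0.84 [321. 269. 353. 303.] [0.5324 0.0312 0.0137] (array([532.,  32.]), array([106.,  64.]), -89.2) [140. 137. 127.]
coaster0 0.79 [297. 232. 327. 261.] [ 0.6085 -0.117   0.0137] (array([ 607., -115.]), array([113.,  67.]), -89.9) [144. 140. 129.]
coaster0 0.64 [351. 233. 384. 262.] [ 0.475  -0.1195  0.014 ] (array([ 475., -117.]), array([106.,  62.]), 85.4) [138. 134. 124.]
coaster0 0.55 [242. 209. 245. 222.] [ 0.795  -0.2552  0.01  ] (array([ 794., -239.]), array([65., 16.]), -78.8) [238. 208.   8.]
mug 0.015 [0.5957 0.2921] handle [0.047 0.011] 64 12.965272907291277
mug 0.08 [0.5946 0.292 ] handle [0.048 0.001] 55 0.7733032243301721
mug 0.14 [0.5936 0.2943] handle [0.047 0.006] 77 7.007910443622564
top z 0.19975735643262033
```

View pics/s7.png

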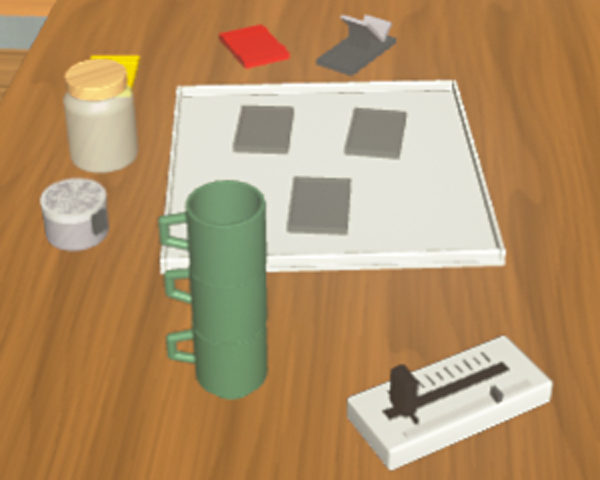

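All three coasters now lie dish side up. Next is the mug stack, which stands at about (0.594, 0.292) with its handles towards +x.

play_rows(plan=[[[0.16,-0.96,0],[0,0,0],-1],[[0.16,-0.96,0],[0,0,0],-1],[[0.16,-0.96,0],[0,0,0],-1],[[0.16,-0.96,0],[0,0,0],-1],[[0.16,-0.96,0],[0,0,0],-1],[[0.16,-0.96,0],[0,0,0],-1],[[0.16,-0.96,0],[0,0,0],-1],[[0.16,-0.96,0],[0,0,0],-1],[[0.16,-0.96,0],[0,0,0],-1],[[0.16,-0.96,0],[0,0,0],-1],[[0.16,-0.96,0],[0,0,0],-1],[[0.16,-0.96,0],[0,0,0],-1],[[0.16,-0.96,0],[0,0,0],-1],[[0.16,-0.96,0],[0,0,0],-1],[[0.16,-0.96,0],[0,0,0],-1],[[0.16,-0.96,0],[0,0,0],-1],[[0,0,0],[0,0,0],-1]])

```text
clock: 77.08
position: [0.5942, 0.2959, 0.3123]
tool_rot: [3.141, 0.002, 0.003]
force: [0.2, -0.4, -0.3]
grip_width: 0.0855
finger_force: 0.0
```

```bash
python3 - <<'E'
from h import *
f,X=look([],png="w2.png")
# rim ring of top mug seen from above
m=(abs(X[...,2]-.201)<.004)&(np.hypot(X[...,0]-.594,X[...,1]-.293)<.06)
P=X[m]; print(len(P)); c=cv2.minEnclosingCircle((P[:,:2]*1000).astype(np.float32)); print(c)
to_tool([.594,.293,.174],np.diag([1,-1,-1]))
E
```

```text
TCP [0.5942 0.2959 0.3123] [3.141e+00 2.000e-03 3.000e-03] q [-0.46  0.53 -0.14  1.4   0.08  1.22 -2.18] t 77.075
1597
((591.5020141601562, 291.6486511230469), 33.09254837036133)
pos [0.5945 0.2943 0.3124] rpy [3.14e+00 1.00e-03 2.00e-03] q [-0.46  0.53 -0.14  1.4   0.08  1.21 -2.18] w 0.0856 t 77.125
shift units [-0.01  0.04  5.54]
turn units [0.01 0.01 0.01]
```

View pics/w2.png

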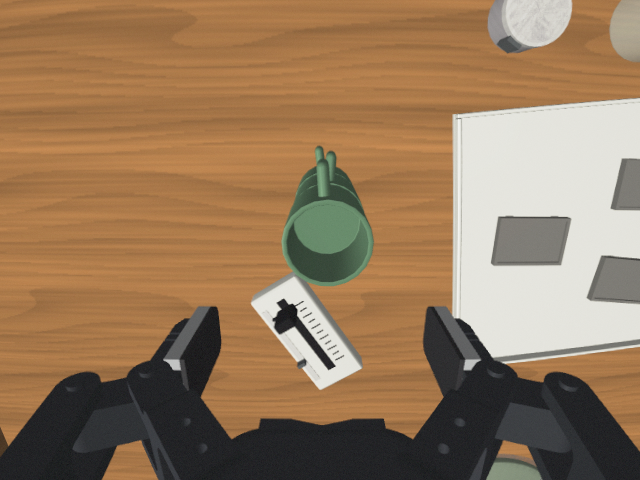

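The stack is at (328,240) with its handles up-image (+x), the timer lies below it at (305,335), and the coaster dishes are at the right.

play_rows(plan=[[[-0.1,0.11,0.9],[0,0,0],-1],[[0,0,0.9],[0,0,0],-1],[[0,0,0.9],[0,0,0],-1],[[0,0,0.9],[0,0,0],-1],[[0,0,0.9],[0,0,0],-1],[[0,0,0.7],[0,0,0],-1],[[0,0,0.34],[0,0,0],-1],[[0,0,0],[0,0,0],0],[[0,0,0],[0,0,0],0],[[0,0,0],[0,0,0],0],[[0,0,0],[0,0,0],0],[[0,0,-0.4],[0,0,0],0],[[0,0,-0.6],[0,0,0],0],[[0,0,-0.8],[0,0,0],0],[[0,0,-1],[0,0,0],0],[[0,0,-1],[0,0,0],0],[[0,0,0],[0,0,0],0]])

```text
clock: 79.25
position: [0.5928, 0.2909, 0.272]
tool_rot: [-3.141, -0.002, 0.001]
force: [0.4, -0.1, -2.8]
grip_width: 0.0647
finger_force: 44.7
```

```bash
python3 - <<'E'
from h import *
to_tool([.606,-.121,.27],np.diag([1,-1,-1]))
E
```

```text
pos [0.5928 0.2909 0.272 ] rpy [-3.141e+00 -2.000e-03  1.000e-03] q [-0.46  0.56 -0.14  1.47  0.08  1.12 -2.18] w 0.0647 t 79.25
shift units [ 0.52 16.48  0.07]
turn units [-0.   -0.02  0.  ]
```

play_rows(plan=[[[0.03,0.97,0],[0,0,0],0],[[0.03,0.97,0],[0,0,0],0],[[0.03,0.97,0],[0,0,0],0],[[0.03,0.97,0],[0,0,0],0],[[0.03,0.97,0],[0,0,0],0],[[0.03,0.97,0],[0,0,0],0],[[0.03,0.97,0],[0,0,0],0],[[0.03,0.97,0],[0,0,0],0],[[0.03,0.97,0],[0,0,0],0],[[0.03,0.97,0],[0,0,0],0],[[0.03,0.97,0],[0,0,0],0],[[0.03,0.97,0],[0,0,0],0],[[0.03,0.97,0],[0,0,0],0],[[0.03,0.97,0],[0,0,0],0],[[0.03,0.97,0],[0,0,0],0],[[0.03,0.97,0],[0,0,0],0],[[0.03,0.97,0.5],[0,0,0],0],[[0,0,1],[0,0,0],0],[[0,0,1],[0,0,0],0],[[0,0,0],[0,0,0],0]])

```text
clock: 81.75
position: [0.6039, -0.1226, 0.2061]
tool_rot: [3.141, 0.004, 0.0]
force: [-0.5, -0.2, -1.1]
grip_width: 0.0645
finger_force: 45.0
```

```bash
python3 - <<'E'
from h import *
for c in ["scene","wrist"]: look(["coaster0"],cam=c)
to_tool([.607,-.121,.064],np.diag([1,-1,-1]))
E
```

```text
TCP [ 0.6039 -0.1226  0.2061] [3.141 0.004 0.   ] q [ 0.15  0.55 -0.07  1.66  0.05  0.94 -1.51] t 81.75
coaster0 0.94 [292. 197. 332. 229.] [ 0.4745 -0.1261  0.0145] (array([ 475., -125.]), array([99., 71.]), 83.5) [127. 124. 116.]
coaster0 0.92 [160. 249. 208. 281.] [ 0.8195 -0.2458  0.0094] (array([ 821., -242.]), array([99., 70.]), -86.1) [231. 207.  70.]
coaster0 0.8 [321. 236. 360. 269.] [0.5306 0.0269 0.0143] (array([531.,  26.]), array([96., 69.]), -89.1) [124. 120. 113.]
coaster0 0.71 [192. 195. 232. 216.] [ 0.6435 -0.339   0.0107] (array([ 645., -335.]), array([96., 70.]), -61.8) [207.  51.  47.]
coaster0 0.6 [261. 224. 301. 259.] [ 0.6061 -0.1229  0.0145] (array([ 606., -122.]), array([97., 69.]), 89.8) [126. 122. 114.]
TCP [ 0.6052 -0.1224  0.2082] [3.14 0.   0.  ] q [ 0.15  0.55 -0.07  1.66  0.05  0.94 -1.51] t 81.85
coaster0 0.89 [272. 173. 371. 247.] [ 0.6144 -0.1306  0.0126] (array([ 607., -122.]), array([93., 65.]), -89.9) [119. 117. 111.]
coaster0 0.71 [118. 252. 227. 317.] [0.5328 0.0267 0.0128] (array([533.,  25.]), array([96., 67.]), -89.3) [121. 118. 113.]
coaster0 0.67 [493. 116. 612. 224.] [ 0.6442 -0.3396  0.0084] (array([ 644., -335.]), array([94., 69.]), -59.9) [194.  43.  38.]
pos [ 0.6055 -0.1222  0.2086] rpy [ 3.14e+00 -1.00e-03  1.00e-03] q [ 0.15  0.55 -0.07  1.66  0.05  0.94 -1.51] w 0.0647 t 81.95
shift units [ 0.05 -0.05  5.79]
turn units [ 0.01 -0.01  0.  ]
```

play_rows(plan=[[[0.08,0,1],[0,0,0],0],[[0,0,1],[0,0,0],0],[[0,0,1],[0,0,0],0],[[0,0,1],[0,0,0],0],[[0,0,0.9],[0,0,0],0],[[0,0,0.5],[0,0,0],0],[[0,0,0.2],[0,0,0],0],[[0,0,0.12],[0,0,0],0],[[0,0,0],[0,0,0],0]])

```text
clock: 83.08
position: [0.6073, -0.1221, 0.0649]
tool_rot: [3.14, 0.0, 0.001]
force: [0.5, 0.4, -1.3]
grip_width: 0.0646
finger_force: 45.1
```

play_rows(plan=[[[0,0,0.06],[0,0,0],0],[[0,0,0.04],[0,0,0],0],[[0,0,0],[0,0,0],0]])

```text
clock: 83.45
position: [0.6071, -0.122, 0.0621]
tool_rot: [3.14, 0.001, 0.001]
force: [-0.3, 0.2, 0.1]
grip_width: 0.0641
finger_force: 45.1
```

play_rows(plan=[[[0,0,0.02],[0,0,0],0],[[0,0,0],[0,0,0],-1],[[0,0,0],[0,0,0],-1],[[0,0,0],[0,0,0],-1],[[0,0,0],[0,0,0],-1],[[0,0,-0.5],[0,0,0],-1],[[0,0,-1],[0,0,0],-1],[[0,0,-1],[0,0,0],-1],[[0,0,-1],[0,0,0],-1],[[0,0,-1],[0,0,0],-1],[[0,0,-1],[0,0,0],-1],[[0,0,0],[0,0,0],-1]])

```text
clock: 84.95
position: [0.608, -0.122, 0.2016]
tool_rot: [3.14, -0.003, 0.001]
force: [-0.3, 0.7, -0.5]
grip_width: 0.0856
finger_force: 0.0
```

```bash
python3 - <<'E'
from h import *
f,X=look(["mug0","coaster0"],cam="side")
m=np.hypot(X[...,0]-.607,X[...,1]+.122)<.045
P=X[m&(X[...,2]>.02)]; print("top",np.percentile(P[:,2],98))
f,X=look([],png="w3.png")
m=(abs(X[...,2]-.088)<.005)&(np.hypot(X[...,0]-.607,X[...,1]+.122)<.06)
P=X[m]; print(len(P),P[:,2].mean(),cv2.minEnclosingCircle((P[:,:2]*1000).astype(np.float32)))
A=np.c_[P[:,:2]-P[:,:2].mean(0),np.ones(len(P))];print("tilt",np.linalg.lstsq(A,P[:,2],rcond=None)[0])
to_tool([.593,.2915,.2],np.diag([1,-1,-1]))
E
```

```text
TCP [ 0.608  -0.122   0.2016] [ 3.14e+00 -3.00e-03  1.00e-03] q [ 0.15  0.56 -0.07  1.66  0.05  0.92 -1.51] t 84.95
mug0 0.94 [289. 211. 323. 248.] [ 0.6103 -0.1003  0.0654] (array([ 630., -188.]), array([184.,  93.]), -85.0) [117. 145. 109.]
mug0 0.77 [262. 343. 314. 380.] [0.5938 0.3191 0.0464] (array([610., 285.]), array([99., 90.]), -2.2) [109. 138.  99.]
mug0 0.72 [262. 301. 314. 351.] [0.5952 0.3079 0.1146] (array([625., 182.]), array([156., 102.]), -85.5) [113. 142. 106.]
coaster0 0.95 [288. 193. 324. 212.] [ 0.644  -0.3348  0.0099] (array([ 643., -321.]), array([109.,  73.]), -59.8) [211.  63.  46.]
coaster0 0.92 [322. 267. 354. 302.] [0.5318 0.0323 0.0137] (array([532.,  34.]), array([109.,  65.]), -89.2) [142. 140. 129.]
coaster0 0.86 [297. 244. 327. 264.] [ 0.6077 -0.0853  0.0136] (array([605., -89.]), array([73., 63.]), 12.4) [149. 147. 135.]
coaster0 0.66 [348. 234. 385. 259.] [ 0.4746 -0.1184  0.014 ] (array([ 475., -117.]), array([107.,  68.]), 85.1) [143. 139. 128.]
coaster0 0.66 [226. 208. 250. 224.] [ 0.796  -0.2669  0.0103] (array([ 803., -255.]), array([93., 41.]), -47.8) [238. 209.   7.]
top 0.4527682753112247
TCP [ 0.6068 -0.1218  0.1987] [3.14e+00 1.00e-03 1.00e-03] q [ 0.15  0.56 -0.07  1.66  0.05  0.92 -1.51] t 85.1
1696 0.08685849630749429 ((607.05517578125, -121.52919006347656), 33.01729202270508)
tilt [0.00402554 0.00042796 0.0868585 ]
pos [ 0.6067 -0.1218  0.1984] rpy [3.14e+00 2.00e-03 1.00e-03] q [ 0.15  0.56 -0.07  1.66  0.05  0.92 -1.51] w 0.0856 t 85.15
shift units [ -0.54 -16.53  -0.08]
turn units [0.01 0.01 0.01]
```

View pics/w3.png

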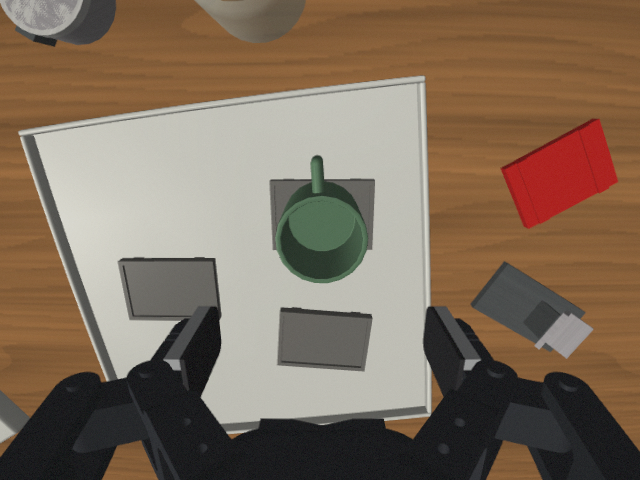

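Mug 2 stands level in the dish, with its rim centre at (607,-121) mm and about 0.2° of tilt. The other two dishes show clean and dish side up at (168,290) and (325,340).

play_rows(plan=[[[-0.03,-0.97,0],[0,0,0],-1],[[-0.03,-0.97,0],[0,0,0],-1],[[-0.03,-0.97,0],[0,0,0],-1],[[-0.03,-0.97,0],[0,0,0],-1],[[-0.03,-0.97,0],[0,0,0],-1],[[-0.03,-0.97,0],[0,0,0],-1],[[-0.03,-0.97,0],[0,0,0],-1],[[-0.03,-0.97,0],[0,0,0],-1],[[-0.03,-0.97,0],[0,0,0],-1],[[-0.03,-0.97,0],[0,0,0],-1],[[-0.03,-0.97,0],[0,0,0],-1],[[-0.03,-0.97,0],[0,0,0],-1],[[-0.03,-0.97,0],[0,0,0],-1],[[-0.03,-0.97,0],[0,0,0],-1],[[-0.03,-0.97,0],[0,0,0],-1],[[-0.03,-0.97,0],[0,0,0],-1],[[-0.03,-0.97,0],[0,0,0],-1],[[0,0,0],[0,0,0],-1]])

```text
clock: 87.4
position: [0.5934, 0.2933, 0.1982]
tool_rot: [3.141, 0.001, 0.003]
force: [-0.5, 0.6, -0.4]
grip_width: 0.0855
finger_force: 0.0
```

```bash
cat >> h.py <<'E'
def rim(X,z,c,r=.06):
    m=(abs(X[...,2]-z)<.005)&(np.hypot(X[...,0]-c[0],X[...,1]-c[1])<r); P=X[m]
    print("rim",len(P),P[:,2].mean().round(4),cv2.minEnclosingCircle((P[:,:2]*1000).astype(np.float32)))
    A=np.c_[P[:,:2]-P[:,:2].mean(0),np.ones(len(P))];print("tilt",np.linalg.lstsq(A,P[:,2],rcond=None)[0].round(4))
E
python3 - <<'E'
from h import *
f,X=look([]); rim(X,.138,(.593,.2915))
to_tool([.593,.2915,.114],np.diag([1,-1,-1]))
E
```

```text
TCP [0.5934 0.2933 0.1982] [3.141e+00 1.000e-03 3.000e-03] q [-0.48  0.63 -0.1   1.53  0.07  0.98 -2.17] t 87.4
rim 2585 0.1367 ((592.5686645507812, 291.3273620605469), 33.104286193847656)
tilt [0.0037 0.0016 0.1367]
pos [0.5938 0.2917 0.1982] rpy [3.14e+00 1.00e-03 2.00e-03] q [-0.48  0.63 -0.1   1.54  0.07  0.98 -2.17] w 0.0854 t 87.45
shift units [-0.03  0.    3.37]
turn units [0.01 0.01 0.01]
```

play_rows(plan=[[[-0.03,0,0.9],[0,0,0],-1],[[0,0,0.9],[0,0,0],-1],[[0,0,0.9],[0,0,0],-1],[[0,0,0.5],[0,0,0],-1],[[0,0,0.17],[0,0,0],-1],[[0,0,0],[0,0,0],-1],[[0,0,0],[0,0,0],0],[[0,0,0],[0,0,0],0],[[0,0,0],[0,0,0],0],[[0,0,0],[0,0,0],0],[[0,0,-0.4],[0,0,0],0],[[0,0,-0.6],[0,0,0],0],[[0,0,-0.8],[0,0,0],0],[[0,0,-1],[0,0,0],0],[[0,0,-1],[0,0,0],0],[[0,0,0],[0,0,0],0]])

```text
clock: 89.45
position: [0.5942, 0.2909, 0.2121]
tool_rot: [-3.141, -0.003, 0.001]
force: [-0.2, -0.6, -2.3]
grip_width: 0.0646
finger_force: 45.0
```

```bash
python3 - <<'E'
from h import *
to_tool([.4745,-.1245,.2],np.diag([1,-1,-1]))
E
```

```text
pos [0.5942 0.2909 0.2121] rpy [-3.141e+00 -3.000e-03  1.000e-03] q [-0.48  0.61 -0.1   1.53  0.07  1.   -2.17] w 0.0646 t 89.45
shift units [-4.8  16.61  0.46]
turn units [-0.   -0.02  0.  ]
```

play_rows(plan=[[[-0.28,0.98,0],[0,0,0],0],[[-0.28,0.98,0],[0,0,0],0],[[-0.28,0.98,0],[0,0,0],0],[[-0.28,0.98,0],[0,0,0],0],[[-0.28,0.98,0],[0,0,0],0],[[-0.28,0.98,0],[0,0,0],0],[[-0.28,0.98,0],[0,0,0],0],[[-0.28,0.98,0],[0,0,0],0],[[-0.28,0.98,0],[0,0,0],0],[[-0.28,0.98,0],[0,0,0],0],[[-0.28,0.98,0],[0,0,0],0],[[-0.28,0.98,0],[0,0,0],0],[[-0.28,0.98,0],[0,0,0],0],[[-0.28,0.98,0],[0,0,0],0],[[-0.28,0.98,0],[0,0,0],0],[[-0.28,0.98,0],[0,0,0],0],[[-0.28,0.98,0],[0,0,0],0],[[0,0,0],[0,0,0],0]])

```text
clock: 91.7
position: [0.4737, -0.1281, 0.2097]
tool_rot: [3.14, 0.001, -0.002]
force: [0.4, 0.0, -2.2]
grip_width: 0.0641
finger_force: 45.0
```

```bash
python3 - <<'E'
from h import *
look(["coaster0"],cam="wrist")
to_tool([.4755,-.1245,.067],np.diag([1,-1,-1]))
E
```

```text
TCP [ 0.4737 -0.1281  0.2097] [ 3.14e+00  1.00e-03 -2.00e-03] q [ 0.18  0.36 -0.05  1.98  0.03  0.8  -1.46] t 91.7
coaster0 0.92 [265. 176. 371. 243.] [ 0.4826 -0.1131  0.0127] (array([ 475., -124.]), array([93., 65.]), 85.7) [118. 116. 111.]
coaster0 0.82 [ 89. 112. 207. 191.] [0.5317 0.0256 0.0127] (array([531.,  25.]), array([96., 64.]), -89.8) [128. 126. 120.]
coaster0 0.57 [504.   2. 632.  81.] [ 0.6342 -0.3324  0.0084] (array([ 639., -335.]), array([95., 64.]), -59.9) [194.  41.  38.]
coaster0 0.56 [256.  13. 369.  99.] [ 0.5882 -0.1503  0.0135] (array([ 606., -122.]), array([92., 64.]), -89.4) [124. 123. 117.]
pos [ 0.4745 -0.1261  0.2098] rpy [3.141e+00 1.000e-03 0.000e+00] q [ 0.18  0.36 -0.05  1.98  0.03  0.8  -1.46] w 0.0641 t 91.8
shift units [ 0.05 -0.07  5.71]
turn units [0.01 0.01 0.  ]
```

play_rows(plan=[[[0.06,-0.07,1],[0,0,0],0],[[0,0,1],[0,0,0],0],[[0,0,1],[0,0,0],0],[[0,0,1],[0,0,0],0],[[0,0,0.9],[0,0,0],0],[[0,0,0.5],[0,0,0],0],[[0,0,0.2],[0,0,0],0],[[0,0,0.12],[0,0,0],0],[[0,0,0.06],[0,0,0],0],[[0,0,0],[0,0,0],0]])

```text
clock: 93.05
position: [0.4762, -0.1246, 0.0656]
tool_rot: [3.14, 0.0, 0.001]
force: [0.1, -0.2, -1.7]
grip_width: 0.0639
finger_force: 45.0
```

play_rows(plan=[[[0,0,0.05],[0,0,0],0],[[0,0,0.05],[0,0,0],0],[[0,0,0],[0,0,0],0]])

```text
clock: 93.42
position: [0.4767, -0.1246, 0.0646]
tool_rot: [3.14, -0.001, 0.0]
force: [-10.1, 4.1, 44.5]
grip_width: 0.0638
finger_force: 47.4
```

play_rows(plan=[[[0,0,-0.05],[0,0,0],0],[[0,0,0],[0,0,0],0]])

```text
clock: 93.68
position: [0.4765, -0.1246, 0.0648]
tool_rot: [3.14, -0.001, 0.001]
force: [-3.3, 2.2, 17.2]
grip_width: 0.0635
finger_force: 46.2
```

play_rows(plan=[[[0,0,-0.03],[0,0,0],0],[[0,0,0],[0,0,0],-1],[[0,0,0],[0,0,0],-1],[[0,0,0],[0,0,0],-1],[[0,0,0],[0,0,0],-1],[[0,0,-0.5],[0,0,0],-1],[[0,0,-1],[0,0,0],-1],[[0,0,-1],[0,0,0],-1],[[0,0,-1],[0,0,0],-1],[[0,0,-1],[0,0,0],-1],[[0,0,-0.5],[0,0,0],-1],[[0,0,0],[0,0,0],-1]])

```text
clock: 95.18
position: [0.4764, -0.1245, 0.1905]
tool_rot: [3.14, -0.001, 0.001]
force: [-0.3, -0.7, 0.5]
grip_width: 0.0854
finger_force: 0.0
```

```bash
python3 - <<'E'
from h import *
f,X=look(["coaster0"]); rim(X,.088,(.4755,-.1245),.05); rim(X,.088,(.607,-.1215),.05)
to_tool([.593,.2915,.19],np.diag([1,-1,-1]))
E
```

```text
TCP [ 0.4764 -0.1245  0.1905] [ 3.14e+00 -1.00e-03  1.00e-03] q [ 0.17  0.39 -0.05  2.    0.03  0.76 -1.46] t 95.175
coaster0 0.97 [266. 180. 376. 253.] [ 0.4925 -0.0998  0.0133] (array([ 475., -124.]), array([92., 66.]), 85.2) [104. 102.  97.]
coaster0 0.93 [259.  11. 382. 102.] [ 0.5877 -0.1475  0.0139] (array([ 606., -123.]), array([93., 65.]), -89.6) [110. 109. 103.]
rim 1795 0.0868 ((474.7016296386719, -124.56170654296875), 32.95527267456055)
tilt [0.005  0.0014 0.0868]
rim 1751 0.087 ((606.5936889648438, -122.10860443115234), 33.01887893676758)
tilt [-0.0098  0.0007  0.087 ]
pos [ 0.4758 -0.1244  0.1893] rpy [3.14e+00 1.00e-03 1.00e-03] q [ 0.17  0.39 -0.05  2.    0.03  0.76 -1.46] w 0.0855 t 95.275
shift units [  4.7  -16.63  -0.06]
turn units [0.01 0.01 0.01]
```

play_rows(plan=[[[0.28,-0.98,0],[0,0,0],-1],[[0.28,-0.98,0],[0,0,0],-1],[[0.28,-0.98,0],[0,0,0],-1],[[0.28,-0.98,0],[0,0,0],-1],[[0.28,-0.98,0],[0,0,0],-1],[[0.28,-0.98,0],[0,0,0],-1],[[0.28,-0.98,0],[0,0,0],-1],[[0.28,-0.98,0],[0,0,0],-1],[[0.28,-0.98,0],[0,0,0],-1],[[0.28,-0.98,0],[0,0,0],-1],[[0.28,-0.98,0],[0,0,0],-1],[[0.28,-0.98,0],[0,0,0],-1],[[0.28,-0.98,0],[0,0,0],-1],[[0.28,-0.98,0],[0,0,0],-1],[[0.28,-0.98,0],[0,0,0],-1],[[0.28,-0.98,0],[0,0,0],-1],[[0.28,-0.98,0],[0,0,0],-1],[[0,0,0],[0,0,0],-1]])

```text
clock: 97.52
position: [0.5943, 0.2944, 0.188]
tool_rot: [3.141, 0.002, 0.003]
force: [-0.7, -1.2, -0.3]
grip_width: 0.0853
finger_force: 0.0
```

```bash
python3 - <<'E'
from h import *
f,X=look([]); rim(X,.075,(.593,.2915),.05)
to_tool([.593,.2915,.054],np.diag([1,-1,-1]))
# timer measures from here
for n in ["tab_top","timer","marker"]:
    for r in regions_of(n,"wrist")[:1]:
        m=r["mask"]; print(n,round(r["p"],2),np.round(r["box"]),np.nanmedian(X[m],0).round(4))
        if n=="timer": print(rect(f,m&(abs(X[...,2]-.026)<.004),.026))
np.savez("wt.npz",X=X,**f); save(f,"wt.png",(230,240,400,440),3)
E
```

```text
TCP [0.5943 0.2944 0.188 ] [3.141e+00 2.000e-03 3.000e-03] q [-0.49  0.64 -0.09  1.54  0.07  0.96 -2.17] t 97.525
rim 1657 0.0738 ((593.3114013671875, 291.73828125), 32.974266052246094)
tilt [0.004  0.0014 0.0738]
pos [0.5944 0.2929 0.1882] rpy [3.14e+00 2.00e-03 2.00e-03] q [-0.49  0.64 -0.09  1.54  0.07  0.96 -2.17] w 0.0856 t 97.575
shift units [-0.05  0.05  5.37]
turn units [0.01 0.01 0.01]
tab_top 0.64 [254. 368. 289. 412.] [0.4448 0.3397 0.0563]
timer 0.96 [225. 320. 363. 426.] [0.4411 0.3267 0.0255]
(array([418., 324.]), array([129.,  74.]), 33.3)
```

View pics/wt.png

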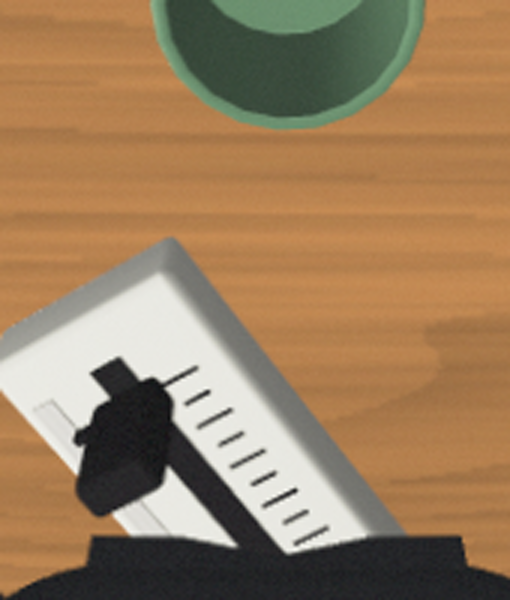

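Tab and scale are visible: the tab top is at about (125,480) in the crop, standing at home. Now I take the last mug.

play_rows(plan=[[[-0.03,0.05,1],[0,0,0],-1],[[0,0,1],[0,0,0],-1],[[0,0,1],[0,0,0],-1],[[0,0,1],[0,0,0],-1],[[0,0,0.9],[0,0,0],-1],[[0,0,0.45],[0,0,0],-1],[[0,0,0],[0,0,0],-1],[[0,0,0],[0,0,0],0],[[0,0,0],[0,0,0],0],[[0,0,0],[0,0,0],0],[[0,0,0],[0,0,0],0],[[0,0,-0.5],[0,0,0],0],[[0,0,-1],[0,0,0],0],[[0,0,-1],[0,0,0],0],[[0,0,-1],[0,0,0],0],[[0,0,-1],[0,0,0],0],[[0,0,0],[0,0,0],0]])

```text
clock: 99.85
position: [0.595, 0.2913, 0.1707]
tool_rot: [-3.141, -0.003, 0.001]
force: [-0.7, 0.6, -1.8]
grip_width: 0.0652
finger_force: 45.0
```

```bash
python3 - <<'E'
from h import *
to_tool([.5325,.026,.165],np.diag([1,-1,-1]))
E
```

```text
pos [0.595  0.2913 0.1707] rpy [-3.141e+00 -3.000e-03  1.000e-03] q [-0.49  0.66 -0.09  1.56  0.07  0.92 -2.17] w 0.0652 t 99.85
shift units [-2.51 10.61  0.21]
turn units [-0.   -0.02  0.  ]
```

play_rows(plan=[[[-0.23,0.965,0],[0,0,0],0],[[-0.23,0.965,0],[0,0,0],0],[[-0.23,0.965,0],[0,0,0],0],[[-0.23,0.965,0],[0,0,0],0],[[-0.23,0.965,0],[0,0,0],0],[[-0.23,0.965,0],[0,0,0],0],[[-0.23,0.965,0],[0,0,0],0],[[-0.23,0.965,0],[0,0,0],0],[[-0.23,0.965,0],[0,0,0],0],[[-0.23,0.965,0],[0,0,0],0],[[-0.23,0.965,0],[0,0,0],0],[[0,0,0],[0,0,0],0],[[0,0,0],[0,0,0],0]])

```text
clock: 101.48
position: [0.531, 0.0255, 0.1684]
tool_rot: [3.141, 0.0, 0.001]
force: [0.1, -0.1, -2.0]
grip_width: 0.0647
finger_force: 45.0
```

```bash
python3 - <<'E'
from h import *
look(["coaster0"],cam="wrist"); look(["coaster0"],cam="scene")
to_tool([.533,.026,.071],np.diag([1,-1,-1]))
E
```

```text
TCP [0.531  0.0255 0.1684] [3.141e+00 0.000e+00 1.000e-03] q [-0.09  0.48 -0.09  1.92  0.06  0.75 -1.79] t 101.475
coaster0 0.84 [432. 248. 533. 319.] [ 0.4875 -0.0915  0.0127] (array([ 476., -113.]), array([82., 68.]), 83.1) [116. 114. 108.]
coaster0 0.73 [449.  84. 505. 174.] [ 0.6074 -0.0874  0.0127] (array([606., -92.]), array([64., 39.]), 0.8) [121. 119. 113.]
coaster0 0.68 [259. 181. 381. 256.] [0.5441 0.0176 0.0127] (array([536.,  27.]), array([93., 58.]), 90.0) [121. 120. 114.]
TCP [0.5311 0.026  0.1683] [3.141e+00 1.000e-03 2.000e-03] q [-0.09  0.48 -0.09  1.92  0.06  0.75 -1.79] t 101.575
coaster0 0.78 [192. 196. 233. 218.] [ 0.6425 -0.3394  0.0106] (array([ 644., -336.]), array([97., 72.]), -58.7) [207.  53.  48.]
coaster0 0.75 [165. 249. 205. 282.] [ 0.8199 -0.2471  0.0101] (array([ 821., -244.]), array([95., 66.]), -86.5) [235. 212.  71.]
coaster0 0.73 [321. 238. 361. 272.] [0.5307 0.0269 0.014 ] (array([531.,  26.]), array([100.,  72.]), -89.1) [130. 127. 119.]
coaster0 0.68 [304. 210. 327. 230.] [ 0.4917 -0.0964  0.0142] (array([491., -97.]), array([63., 49.]), -33.8) [122. 120. 112.]
coaster0 0.59 [261. 231. 297. 258.] [ 0.6177 -0.0926  0.0145] (array([ 606., -122.]), array([97., 68.]), 89.8) [124. 121. 113.]
coaster0 0.42 [462. 289. 473. 300.] [0.4406 0.3405 0.0546] (array([413., 331.]), array([39., 34.]), 38.8) [56. 55. 54.]
pos [0.531  0.026  0.1683] rpy [3.14e+00 1.00e-03 2.00e-03] q [-0.09  0.48 -0.09  1.92  0.06  0.75 -1.79] w 0.065 t 101.675
shift units [ 0.08 -0.    3.89]
turn units [0.01 0.   0.01]
```

play_rows(plan=[[[0.1,0,1],[0,0,0],0],[[0,0,1],[0,0,0],0],[[0,0,1],[0,0,0],0],[[0,0,0.5],[0,0,0],0],[[0,0,0.3],[0,0,0],0],[[0,0,0.08],[0,0,0],0],[[0,0,0],[0,0,0],0]])

```text
clock: 102.55
position: [0.5337, 0.0253, 0.0718]
tool_rot: [3.14, 0.0, 0.001]
force: [0.4, -0.2, -1.9]
grip_width: 0.0649
finger_force: 45.0
```

play_rows(plan=[[[0,0,0.04],[0,0,0],0],[[0,0,0.04],[0,0,0],0],[[0,0,0],[0,0,0],0]])

```text
clock: 102.92
position: [0.5337, 0.0253, 0.0697]
tool_rot: [3.14, 0.0, 0.001]
force: [-1.2, 0.9, 5.8]
grip_width: 0.0653
finger_force: 45.6
```

Contact. I release and rise.

play_rows(plan=[[[0,0,-0.02],[0,0,0],0],[[0,0,0],[0,0,0],-1],[[0,0,0],[0,0,0],-1],[[0,0,0],[0,0,0],-1],[[0,0,0],[0,0,0],-1],[[0,0,-0.5],[0,0,0],-1],[[0,0,-1],[0,0,0],-1],[[0,0,-1],[0,0,0],-1],[[0,0,-1],[0,0,0],-1],[[0,0,-1],[0,0,0],-1],[[0,0,-1],[0,0,0],-1],[[0,0,0],[0,0,0],-1]])

```text
clock: 104.42
position: [0.5343, 0.0256, 0.2097]
tool_rot: [3.141, -0.003, 0.001]
force: [1.0, 0.5, -0.1]
grip_width: 0.0854
finger_force: 0.0
```

```bash
python3 - <<'E'
from h import *
f,X=look(["coaster0"]); rim(X,.087,(.532,.026),.045); rim(X,.087,(.607,-.1215),.045); rim(X,.087,(.475,-.1245),.045)
# timer geometry from both fixed cams
for c in ["scene","side"]:
    f=grab_frame(c); X=cloud(f)
    for n in ["timer","tab_top","marker"]:
        for r in regions_of(n,c)[:1]:
            m=r["mask"]; v,u=np.nonzero(m)
            print(c,n,round(r["p"],2),np.round(r["box"]),np.nanmedian(X[m],0).round(4), rect(f,m&(abs(X[...,2]-.026)<.004),.026) if n=="timer" else (ray_plane(f,[(u.mean(),v.mean())],.031) if n=="marker" else X[m][np.nanargmax(X[m][:,2])]))
save(f,"t1.png",(345,335,465,425),6)
E
```

```text
TCP [0.5343 0.0256 0.2097] [ 3.141e+00 -3.000e-03  1.000e-03] q [-0.09  0.42 -0.09  1.87  0.05  0.84 -1.78] t 104.425
coaster0 0.98 [421. 236. 524. 302.] [ 0.4877 -0.0917  0.0129] (array([ 475., -121.]), array([94., 67.]), 84.3) [103. 101.  96.]
coaster0 0.85 [268. 180. 375. 249.] [0.5495 0.0448 0.0134] (array([532.,  27.]), array([93., 66.]), 90.0) [110. 108. 103.]
coaster0 0.75 [435.  92. 483. 172.] [ 0.6071 -0.0871  0.0128] (array([606., -92.]), array([63., 38.]), 0.2) [108. 106. 101.]
rim 1606 0.0867 ((532.2326049804688, 25.86458969116211), 32.94451904296875)
tilt [ 0.0068 -0.0012  0.0867]
rim 2157 0.0863 ((606.1494140625, -121.75763702392578), 33.50210952758789)
tilt [-0.0014  0.0056  0.0863]
rim 1568 0.0861 ((474.5965270996094, -124.13663482666016), 33.40242385864258)
tilt [-0.      0.0023  0.0861]
scene timer 0.84 [449. 255. 481. 316.] [0.4106 0.3168 0.0267] (array([399., 313.]), array([172.,  76.]), 33.0)
scene tab_top 0.47 [462. 288. 477. 300.] [0.4407 0.3411 0.0551] [0.44001719 0.34587684 0.07497397]
side timer 0.7 [353. 346. 455. 415.] [0.4031 0.3319 0.0258] (array([398., 318.]), array([171.,  76.]), 33.0)
side tab_top 0.77 [378. 366. 388. 390.] [0.4395 0.3493 0.0528] [0.44145027 0.34037908 0.07012316]
side marker 0.56 [424. 376. 433. 379.] [0.3595 0.3255 0.035 ] [[0.35890061 0.3218925  0.031     ]]
```

View pics/t1.png

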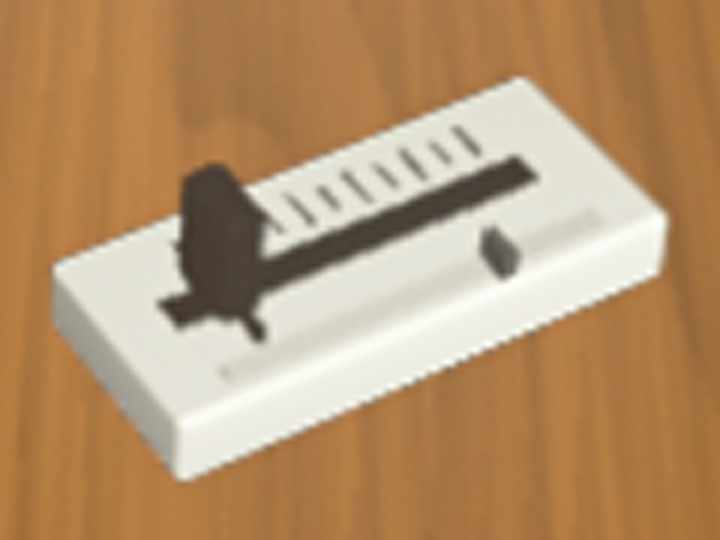

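All three mugs stand level within 1–3 mm of their dish centres. The timer's tab is at home at (218,240) in the crop and the raised marker is at (500,255).

play_rows(plan=[[[-0.29,-0.98,0],[0,0,0],-1],[[-0.29,-0.98,0],[0,0,0],-1],[[-0.29,-0.98,0],[0,0,0],-1],[[-0.29,-0.98,0],[0,0,0],-1],[[-0.29,-0.98,0],[0,0,0],-1],[[-0.29,-0.98,0],[0,0,0],-1],[[-0.29,-0.98,0],[0,0,0],-1],[[-0.29,-0.98,0],[0,0,0],-1],[[-0.29,-0.98,0],[0,0,0],-1],[[-0.29,-0.98,0],[0,0,0],-1],[[-0.29,-0.98,0],[0,0,0],-1],[[-0.29,-0.98,0],[0,0,0],-1],[[-0.29,-0.98,0],[0,0,0],-1],[[0,0,0],[0,0,-0.95],-0.2],[[0,0,0],[0,0,-0.95],-0.2],[[0,0,0],[0,0,-0.95],-0.2],[[0,0,0],[0,0,-0.95],-0.2],[[0,0,0],[0,0,-0.95],-0.2],[[0,0,0],[0,0,-0.95],-0.2],[[0,0,0],[0,0,-0.95],-0.2]])

```text
clock: 107.42
position: [0.439, 0.3439, 0.2068]
tool_rot: [-3.142, 0.002, 1.003]
force: [0.2, -0.2, 0.3]
grip_width: 0.051
finger_force: 0.0
```

play_rows(plan=[[[0,0,0],[0,0,-0.95],-0.2],[[0,0,0],[0,0,-0.95],-0.2],[[0,0,0],[0,0,-0.95],-0.2],[[0,0,0],[0,0,-0.95],-0.2],[[0,0,0],[0,0,-0.95],-0.2],[[0,0,0],[0,0,-0.95],-0.2],[[0,0,0],[0,0,-0.95],-0.2],[[0,0,0],[0,0,-0.95],-0.2],[[0,0,0],[0,0,0],-0.2]])

```text
clock: 108.55
position: [0.4391, 0.3437, 0.2067]
tool_rot: [-3.14, 0.0, 2.137]
force: [-0.2, 0.3, -0.3]
grip_width: 0.0511
finger_force: 0.0
```

```bash
python3 - <<'E'
from h import *
from scipy.optimize import least_squares
f,X=look([])
th=np.radians(33); ex=np.array([np.cos(th),np.sin(th)]); ey=np.array([-ex[1],ex[0]]); c0=np.array([.3985,.316])
for n in ["timer","tab_top","marker"]:
    for r in regions_of(n,"wrist")[:1]:
        m=r["mask"]; P=X[m]; P=P[~np.isnan(P[:,0])]
        print(n,round(r["p"],2),np.round(r["box"]),rect(f,m&(abs(X[...,2]-.026)<.004),.026) if n=="timer" else 0)
loc=np.dstack([(X[...,:2]-c0)@ex,(X[...,:2]-c0)@ey,X[...,2]])
dark=f["pixels"].astype(int).sum(-1)<300
m=dark&(abs(loc[...,1]-.029)<.012)&(abs(loc[...,0])<.08)&(X[...,2]>.028)&(X[...,2]<.042)
if m.sum(): print("marker pts",m.sum(),loc[m].min(0).round(4),loc[m].max(0).round(4),np.median(loc[m],0).round(4))
m=dark&(abs(loc[...,1])<.02)&(abs(loc[...,0]-.05)<.03)&(abs(X[...,2]-.067)<.006)
if m.sum(): print("tab top pts",m.sum(),loc[m].min(0).round(4),loc[m].max(0).round(4),np.median(loc[m],0).round(4),np.median(X[m],0))
R=np.c_[np.r_[np.cos(np.radians(123)),np.sin(np.radians(123)),0],np.r_[ex,0],[0,0,-1]]; print(np.linalg.det(R))
to_tool([.4405,.342,.046],R)
E
```

```text
TCP [0.4391 0.3437 0.2067] [-3.14   0.     2.137] q [-0.29  0.54 -0.67  1.79  0.4   0.96 -0.56] t 108.55
timer 0.56 [171. 174. 360. 256.] (array([397., 315.]), array([167.,  73.]), 33.0)
tab_top 0.79 [310. 194. 328. 250.] 0
marker 0.67 [311. 197. 331. 249.] 0
marker pts 58 [-0.0302  0.017   0.0296] [0.0486 0.0334 0.0372] [-0.0267  0.0263  0.0329]
tab top pts 534 [ 0.0407 -0.0142  0.0612] [0.0541 0.0114 0.0685] [ 0.0476 -0.      0.0658] [0.43859263 0.34190586 0.06577133]
1.0
pos [0.439  0.3439 0.2069] rpy [-3.140e+00  1.000e-03  2.136e+00] q [-0.29  0.53 -0.67  1.79  0.4   0.96 -0.57] w 0.0511 t 108.75
shift units [-0.09  0.02  6.44]
turn units [-0.01  0.01 -0.07]
```

```bash
python3 - <<'E'
from h import *
th=np.radians(33); ex=np.array([np.cos(th),np.sin(th)]); ey=np.array([-ex[1],ex[0]]); c0=np.array([.3985,.316])
for c in ["wrist","side"]:
    f=grab_frame(c); X=cloud(f)
    loc=np.dstack([(X[...,:2]-c0)@ex,(X[...,:2]-c0)@ey,X[...,2]])
    dark=f["pixels"].astype(int).sum(-1)<330
    for nm,m in [("mk",dark&(abs(loc[...,1]-.028)<.014)&(abs(loc[...,0]+.028)<.02)&(X[...,2]>.024)&(X[...,2]<.045)),("tabtop",dark&(abs(loc[...,1])<.022)&(abs(loc[...,0]-.049)<.03)&(abs(X[...,2]-.067)<.004))]:
        L=loc[m]; v,u=np.nonzero(m); print(c,nm,m.sum(),np.percentile(L,[3,50,97],axis=0).round(4).tolist(),"px",u.min(),u.max(),v.min(),v.max())
    # model projection for comparison
    def w(x,y,z): return np.r_[c0+x*ex+y*ey,z]
    for x in (-.024,-.028,-.032): print(x,proj(f,[w(x,.029,.031)]).round(1))
E
```

```text
wrist mk 102 [[-0.0312, 0.0225, 0.0301], [-0.0284, 0.0281, 0.0356], [-0.0265, 0.0334, 0.0368]] px 226 233 182 195
wrist tabtop 511 [[0.0413, -0.0129, 0.064], [0.0472, -0.0003, 0.0659], [0.0533, 0.0106, 0.0674]] px 311 328 215 246
-0.024 [[235.9 186.2]]
-0.028 [[231.3 186.3]]
-0.032 [[226.6 186.3]]
side mk 20 [[-0.0278, 0.0241, 0.0291], [-0.027, 0.0295, 0.0344], [-0.0253, 0.0328, 0.0383]] px 426 429 374 380
side tabtop 96 [[0.0433, -0.0115, 0.0634], [0.0502, 0.0008, 0.0667], [0.0558, 0.0114, 0.0693]] px 376 388 362 374
-0.024 [[426.  378.6]]
-0.028 [[427.9 377.8]]
-0.032 [[429.8 377. ]]
```

play_rows(plan=[[[-0.08,-0.04,1],[0,0,-0.07],-0.2],[[0,0,1],[0,0,0],-0.2],[[0,0,1],[0,0,0],-0.2],[[0,0,1],[0,0,0],-0.2],[[0,0,1],[0,0,0],-0.2],[[0,0,0.8],[0,0,0],-0.2],[[0,0,0.5],[0,0,0],-0.2],[[0,0,0],[0,0,0],-0.2],[[0,0,0],[0,0,0],1],[[0,0,0],[0,0,0],1],[[0,0,0],[0,0,0],1],[[0,0,0],[0,0,0],1],[[0,0,0],[0,0,0],1],[[0,0,0],[0,0,0],1]])

```text
clock: 110.6
position: [0.4388, 0.3412, 0.0503]
tool_rot: [-3.14, 0.001, 2.149]
force: [-6.7, -5.3, 12.5]
grip_width: 0.0134
finger_force: 39.4
```

play_rows(plan=[[[0,-0.3,-0.06],[0,0,0],1],[[0,-0.5,0],[0,0,0],1],[[0,-0.5,0],[0,0,0],1],[[0,-0.5,0],[0,0,0],1],[[0,-0.5,0],[0,0,0],1],[[0,-0.5,0],[0,0,0],1],[[0,-0.26,0],[0,0,0],1],[[0,0,0],[0,0,0],1]])

```text
clock: 111.6
position: [0.3744, 0.2994, 0.0506]
tool_rot: [-3.14, 0.0, 2.149]
force: [2.5, 5.1, -28.7]
grip_width: 0.0133
finger_force: 39.7
```

```bash
python3 - <<'E'
from h import *
th=np.radians(33); ex=np.array([np.cos(th),np.sin(th)]); ey=np.array([-ex[1],ex[0]]); c0=np.array([.3985,.316])
p=bot.observe()["position"]; print("tcp local",(p[:2]-c0)@ex,(p[:2]-c0)@ey)
for c in ["wrist","side"]:
    f=grab_frame(c); X=cloud(f)
    loc=np.dstack([(X[...,:2]-c0)@ex,(X[...,:2]-c0)@ey,X[...,2]])
    dark=f["pixels"].astype(int).sum(-1)<330
    m=dark&(abs(loc[...,1]-.028)<.014)&(abs(loc[...,0]+.028)<.02)&(X[...,2]>.029)&(X[...,2]<.04)
    print(c,m.sum(),np.percentile(loc[m],[3,50,97],axis=0).round(4).tolist() if m.sum() else 0)
E
```

```text
tcp local -0.029238882149116054 -0.0007943232721949291
wrist 404 [[-0.0315, 0.015, 0.0306], [-0.0294, 0.0269, 0.0355], [-0.0273, 0.0333, 0.0369]]
side 31 [[-0.0291, 0.0142, 0.0303], [-0.0267, 0.0268, 0.0334], [-0.0241, 0.0335, 0.0377]]
```

play_rows(plan=[[[0,0,0.05],[0,0,0],1],[[0,0,0],[0,0,0],1],[[0,0,0],[0,0,0],1],[[0,0,0],[0,0,0],1],[[0,0,0],[0,0,0],1],[[0,0,0],[0,0,0],1],[[0,0,0],[0,0,0],1],[[0,0,0],[0,0,0],1],[[0,0,0],[0,0,0],1],[[0,0,0],[0,0,0],1],[[0,0,0],[0,0,0],1],[[0,0,0],[0,0,0],1],[[0,0,0],[0,0,0],1],[[0,0,0],[0,0,0],1],[[0,0,0],[0,0,0],1],[[0,0,0],[0,0,0],1],[[0,0,0],[0,0,0],1],[[0,0,0],[0,0,0],1],[[0,0,0],[0,0,0],1]])

```text
clock: 114.08
position: [0.3759, 0.3004, 0.0504]
tool_rot: [3.14, -0.0, 2.148]
force: [5.4, 3.1, -4.2]
grip_width: 0.0133
finger_force: 43.3
```

play_rows(plan=[[[0,0.5,0],[0,0,0],1],[[0,0.5,0],[0,0,0],1],[[0,0.5,0],[0,0,0],1],[[0,0.5,0],[0,0,0],1],[[0,0.5,0],[0,0,0],1],[[0,0.4,0],[0,0,0],1],[[0,0,0],[0,0,0],-0.2],[[0,0,0],[0,0,0],-0.2],[[0,0,0],[0,0,0],-0.2],[[0,0,0],[0,0,0],-0.2],[[0,0,-0.8],[0,0,0],-0.2],[[0,0,-1],[0,0,0],-0.2],[[0,0,-1],[0,0,0],-0.2],[[0,0,-1],[0,0,0],-0.2],[[0,0,-1],[0,0,0],-0.2],[[0,0,-1],[0,0,0],-0.2],[[0,0,0],[0,0,0],-0.2]])

```text
clock: 116.2
position: [0.4364, 0.3401, 0.1975]
tool_rot: [3.139, 0.001, 2.149]
force: [-0.3, -0.2, 0.2]
grip_width: 0.0514
finger_force: 0.0
```

```bash
python3 - <<'E'
from h import *
th=np.radians(33); ex=np.array([np.cos(th),np.sin(th)]); ey=np.array([-ex[1],ex[0]]); c0=np.array([.3985,.316])
for c in ["wrist","side"]:
    f,X=look(["coaster0","mug0"] if c=="side" else [],cam=c)
    loc=np.dstack([(X[...,:2]-c0)@ex,(X[...,:2]-c0)@ey,X[...,2]])
    dark=f["pixels"].astype(int).sum(-1)<330
    m=dark&(abs(loc[...,1])<.022)&(abs(loc[...,0])<.08)&(abs(X[...,2]-.067)<.004)
    print(c,"tabtop",m.sum(),np.median(loc[m],0).round(4))
f,X=look(["coaster0"],cam="scene")
for c in [(.532,.026),(.607,-.1215),(.475,-.1245)]: rim(X,.088,c,.045)
E
```

```text
TCP [0.4364 0.3401 0.1975] [3.139e+00 1.000e-03 2.149e+00] q [-0.28  0.54 -0.68  1.82  0.41  0.93 -0.56] t 116.2
wrist tabtop 553 [ 0.0471 -0.0001  0.0659]
TCP [0.4361 0.3396 0.1962] [3.141e+00 1.000e-03 2.149e+00] q [-0.28  0.54 -0.68  1.82  0.42  0.93 -0.57] t 116.25
coaster0 0.77 [292. 194. 322. 209.] [ 0.6453 -0.3357  0.0103] (array([ 642., -322.]), array([98., 62.]), -59.6) [227.  59.  43.]
coaster0 0.75 [294. 233. 328. 262.] [ 0.6047 -0.0875  0.0137] (array([ 607., -111.]), array([95., 66.]), -88.5) [148. 145. 133.]
coaster0 0.56 [321. 279. 353. 300.] [0.5354 0.0634 0.0137] (array([532.,  60.]), array([64., 50.]), 0.2) [149. 147. 135.]
coaster0 0.51 [353. 246. 366. 258.] [ 0.4942 -0.0921  0.0138] (array([493., -94.]), array([51., 25.]), -85.9) [138. 136. 125.]
coaster0 0.45 [238. 208. 247. 224.] [ 0.7972 -0.2679  0.0098] (array([ 792., -246.]), array([85., 29.]), -63.0) [244. 218.   9.]
mug0 0.85 [312. 243. 356. 291.] [0.5388 0.0464 0.0664] (array([552., -36.]), array([171.,  95.]), 84.3) [120. 153. 117.]
mug0 0.72 [345. 214. 368. 249.] [ 0.4951 -0.103   0.0648] (array([ 507., 
[... 592 characters left out ...]
r0 0.84 [161. 248. 207. 278.] [ 0.8201 -0.2467  0.0097] (array([ 822., -242.]), array([99., 69.]), -86.6) [232. 209.  71.]
coaster0 0.8 [193. 192. 234. 222.] [ 0.643  -0.3414  0.0102] (array([ 646., -336.]), array([101.,  76.]), -64.9) [205.  55.  49.]
coaster0 0.79 [302. 209. 334. 231.] [ 0.4858 -0.0956  0.0149] (array([ 476., -106.]), array([69., 60.]), -9.3) [123. 120. 112.]
rim 158 0.0876 ((532.3023071289062, 23.548677444458008), 35.323814392089844)
tilt [0.0107 0.0045 0.0876]
rim 159 0.0873 ((606.1879272460938, -123.5228271484375), 36.05933380126953)
tilt [-0.0013  0.018   0.0873]
rim 148 0.0876 ((474.6580810546875, -126.04936218261719), 35.26346206665039)
tilt [-0.0143  0.0155  0.0876]
```

```bash
python3 -c "
from workcell import bot
print(bot.job_done())"
```

```text
the job is handed in; nothing more can be done
None
```

I turned all three coasters dish side up in the tray, stood a mug upright in each, held the timer tab level with the marker for over two seconds and let it return home, and handed the job in at about 116 s; no verdict came back.

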